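Load a handle blank into the drilling vee and clamp it

ROBOT

A 6-joint arm with a two-finger parallel gripper is mounted at the origin on the work surface. World frame = base frame: x ahead of the robot, y to its left, z up, the work surface at z = 0. Lengths are in m, angles in degrees, forces in N, time in s.
With the tool pointing down it reaches from about 0.3 to 0.75 m from the base axis. Payload 8.5 kg.
Tool frame: the origin (TCP) lies at the very end of the fingers, on their centre line; the grasp point (between the pads) lies 19 mm behind it (hold_point_z is the distance from the TCP to the grasp point, in m); x points along the fingers, y is the direction in which the jaws open and shut, and the axes are right-handed (so a half turn about x gives the same grasp; the last joint's range is limited). The gripper opens to 88 mm and grips with 3 to 60 N. Pads are 18 mm wide; open, the fingers measure 123 mm over their backs; the gripper's body (75 mm by 187 mm) begins 45 mm behind the grasp point.
Start: joints at [58.654, 21.807, 74.336, -0, 83.858, -12.336], TCP at [0.179, 0.52, 0.239] pointing down, gripper open.
Joint ranges: [-178.18, 178.18], [-50.72, 133.34], [12.68, 142.11], [-81.47, 261.47], [9.98, 163.14], [-165.26, 165.26]. Speed limits (degrees/s): [136.94, 136.94, 180, 180, 180, 180].

INTERFACE

Orientations are given as [roll, pitch, yaw] about the fixed x, y, z axes, in that order (R = Rz(yaw) Ry(pitch) Rx(roll)).
In Python, from station import state, grab_frame, job_done, hold_point_z gives the robot as it stands.
- The arm moves only by the shell command python3 -m jog 'ROWS' [FORCE]. ROWS is JSON, a list of rows, each an object with "xyz": the shift along the tool's x, y, z in cm, a list of three; "rotation": the turn, a rotation vector about the tool's x, y, z in rad, a list of three; "jaw": the finger opening in cm, from 0 to 8.81. In form: [{"xyz": [dx, dy, dz], "rotation": [wx, wy, wz], "jaw": jaw}, ...]. A call has 1 to 12 rows; each row is the pose to reach, as a shift and turn from the pose commanded when the call began, along the tool's axes at that moment; what a row does not reach only later rows make up. A row lasts 1/8 s, in which the tool goes at most 62.5 mm and 10.7 degrees, less where a joint would pass 70% of its speed; a pose out of reach is approached as far as the arm can. A call with a gripper value outside its range is refused whole. The fingers move at their own pace and stop on an object; FORCE is the grip in N (left out, the last holds). Time passes only in rows, so rows that repeat a pose let the fingers close. It gives the time, the measured TCP pose, the force and the opening at its end, in the units of the state.
- state(): the state, without advancing time (a new reading comes with each control period).
- grab_frame(name): name is "scene" or "top"; returns a dict with "color" (384x512x3 uint8, red, green, blue), "fx", "fy", "cx", "cy" (pixels), "view" (4x4, takes a point from world to camera coordinates). Camera axes: x right, y up, looking along -z (the intrinsics and any distortion apply to the point x, -y, -z); pixel columns grow to the right and rows downward; lengths in m; the calibration is good to about 2 mm. A picture is of the moment at which its call begins. There is no depth.
- job_done(): hands the job in, once; it reports no verdict.
The state is a dict: "time": time; "qpos": joint angles; "dq": joint speeds; "tau": joint torques, N m; "eef_pos": TCP position; "tcp_rot": TCP orientation; "ft_force": force on the tool from outside, world axes, zero at the start; "torque": the same for the moment, N m; "grip_width": finger opening in m.
Only numpy, scipy, OpenCV 4.12 (cv2) and the standard library are available. Lean on these libraries where they do the work, as an engineer would, in place of code of your own. Each camera call takes 0.05 s, during which the arm holds its last target.

TASK

Get the dark round handle blank ready for cross-drilling: pick it up off the bench, lay it on the loading ledge in front of the vee, parallel to the groove and with its middle in line with the drill bit, and let go of it. Then roll it along the ledge into the vee (roll it in, do not lift it in) and let it settle there by itself, and only then swing the toggle clamp's handle down all the way so that the clamp holds it. Keep clear of the drill and its bit, and do not disturb the other things on the bench.

Things in the scene. Friction and masses are not known exactly. Their poses are not given: they have to be found in the camera images.
- blank: The work: a dark walnut handle blank, a plain round bar 34 mm in diameter and 140 mm long with domed (half-ball) ends, about 90 g. It lies loose on the bench, to the robot's right or left (the finished strap gauge lies on the other side). Origin at its very centre, on its axis; its x axis runs along its length.
- jig: The drilling station, fixed: plywood board (x -165 to +190, y -100 to +200 mm, 18 thick) with a pale vee block, a drill on a column behind it and a toggle clamp at the block's left end. Origin on the bench straight below the bit; x is the way the blank rolls in, away from the robot; y runs along the groove, towards the clamp; z up. x, y, z in the other entries are mm in this frame.
- vee_seat (a point): Middle of the axis of a blank seated in the vee: x 0, y 0, z 67 (its top then at z 84). Axes as the jig's. The vee block spans x -153 to +42, y -50 to +50; its 90-degree groove has its bottom at x 0, z 43 and its edges at x -20 and +20, z 63. A blank pushed over the near edge drops in and centres itself.
- ledge (a point): A good place for the middle of the blank's axis when laying it on the loading ledge: x -120, y 0, z 75, 17 mm above the ledge. Axes as the jig's; lay the blank along y. The ledge is the block's top in front of the groove, 125 mm deep; it falls evenly from z 63 at x -20 to z 57 at x -145.
- lip (a point): Top of the dark strip along the ledge's near edge: x -145, y 0, z 61 (4 mm above the ledge, from x -153 to -145, y -50 to +50). A waiting blank rolls back against it and stops with its axis at about x -134, z 74. Push it from behind below its middle, or the fingers ride up over it. Axes as the jig's.
- drill: The drill over the vee, fixed, not to be touched. Origin at the bit's tip: z 98, 14 mm above a seated blank. Bit 8 mm thick, 36 long; chuck 43 mm thick from 36 to 86 above the tip; collar 68 and motor 66 mm thick from 86 to 286; behind it (+x) a bracket to the column at x 130. A tool pointing straight down hits it when pushing the blank to the vee: lean it back to the robot, 30 to 45 degrees.
- handle_pivot (a point): Axis of the toggle clamp's handle: x 0, y 146, z 115; the handle swings about the jig's x direction. Steel cheeks 28 mm wide around it reach z 129.
- handle_grip (a point): Point in the clamp handle's round rubber grip (18 mm thick, from 40 to 119 mm from the pivot), 85 mm from the pivot. Open, the handle stands up; closing swings its end outwards (the jig's +y) and down.
- clamp_handle (a joint): Angle of the clamp handle, rad: 0 open (handle 72 degrees above level), 1.15 fully closed (6 degrees above level, pointing to the jig's +y), just past dead centre, where it stays. It moves lightly (about 2 N at the grip all the way) and stays where it is left. It drives the clamp arm.
- clamp_arm: The toggle clamp's arm, 18 mm wide, 78 long, origin on its pivot: x 0, y 112, z 106. Open it slopes up at 65 degrees; with the handle closed it lies level over the blank and its rubber tip (19 mm thick, at y 42) presses on a seated blank with about 7 N.
- gauge: Bystander: a finished strap gauge lying on the bench, dark round handle of 31 mm with a 150 mm square pale beam across it and a brass end. Origin below its middle, on the bench.
- slicker: Bystander: grooved wooden edge slicker standing upright, 28 mm in diameter, 105 mm high. Origin at its foot.
- jar: Bystander: amber glass jar, 64 mm in diameter, 75 mm high. Origin under it.
- chuck_key: Bystander: T-shaped steel chuck key lying on the bench, about 65 mm long. Origin on the bench near its middle.
- mallet: Bystander: mallet lying on the bench, white head 60 mm in diameter, wooden handle. Origin below its head.
- bit_tray: Bystander: open steel tray, 110 x 75 x 28 mm. Origin under it.
- offcut: Bystander: pale dowel offcut standing upright, 25 mm in diameter, 50 mm high. Origin at its foot.
Things that resemble listed ones, but are neither listed nor needed, are in the scene too. What is shaped like the blank but green, grey or yellow is not meant.

How it is judged (in metres and radians):
On the way, in this order (a step that is already met when the one before it is completed fails the run):
1. the blank lies on the loading ledge, along the groove, let go and at rest, with the clamp open (x of blank in the frame of jig between -0.147 and -0.03 m and z of blank in the frame of jig between 0.07 and 0.083 m and y of blank in the frame of jig between -0.03 and 0.03 m and angle between the x axis of blank and the y axis of jig, either way round below 0.3 rad and value of joint clamp_handle below 0.5 rad and contact force between blank and the fingers below 0.2 N and linear speed of blank below 0.02 m/s), for 0.2 s.
2. the blank has rolled into the vee and settled on its own, untouched, with the clamp still open (x of blank in the frame of jig between -0.003 and 0.003 m and z of blank in the frame of jig between 0.064 and 0.07 m and y of blank in the frame of jig between -0.012 and 0.012 m and angle between the x axis of blank and the y axis of jig, either way round below 0.06 rad and contact force between blank and the fingers below 0.2 N and linear speed of blank below 0.02 m/s and value of joint clamp_handle below 0.5 rad), for 0.3 s.
3. the clamp handle is fully down and the clamp's tip presses on the seated blank (x of blank in the frame of jig between -0.003 and 0.003 m and z of blank in the frame of jig between 0.064 and 0.07 m and y of blank in the frame of jig between -0.012 and 0.012 m and angle between the x axis of blank and the y axis of jig, either way round below 0.06 rad and value of joint clamp_handle above 1.08 rad and contact force between blank and clamp_arm above 3 N), for 0.2 s.
At the end, for the whole second after the job is handed in: The blank lies in the vee: axis within 3 mm of the seat across and in height, middle within 12 mm of the bit along the groove, parallel to it within 0.06 rad; the clamp handle is down (over 1.08 rad), the clamp presses the blank with over 3 N, and the blank is let go and at rest (all of step 3 and contact force between blank and the fingers below 0.2 N and linear speed of blank below 0.02 m/s); the robot touches nothing.
It fails at once if the drill or its bit is touched (more than 1 N) (contact force between drill and anything else above 1 N).
It fails at once if the blank is lifted or dropped into the vee from above instead of being rolled in off the ledge (its axis is over the vee and more than 12 mm higher than when it rolls on the ledge) (x of blank in the frame of jig between -0.016 and 0.03 m and y of blank in the frame of jig between -0.09 and 0.09 m and z of blank in the frame of jig above 0.092 m).
It fails at once if another thing on the bench is pushed more than 25 mm from its place (distance of any of gauge, slicker, jar, chuck_key, mallet, bit_tray, offcut from where it was at the start of the episode above 0.025 m).
It also fails if it takes over 72 s, if anything falls off the work surface, if the arm or the gripper's body presses on something with over 40 N, if the wrist force passes 120 N, or if a joint passes its speed limit or range.

## Working session

There is one attempt and no reset: what is moved stays moved. The work goes in short steps, Python scripts to look and compute and a shell command to move; the robot and the scene stay as the last step left them, time stands still between calls to the robot, and variables do not carry over. Pictures are saved under pics/ and viewed, and the job is handed in when it is done.

```bash
ls; mkdir -p pics; python3 - <<'E'
from station import *
import cv2,json
print(state(), hold_point_z)
for n in("scene","top"):
    f=grab_frame(n); print(n,{k:(v.tolist() if hasattr(v,'tolist') else v) for k,v in f.items() if k!='color'})
    cv2.imwrite(f'pics/{n}0.png',f['color'][:,:,::-1])
E
```

```text
pics
{'time': 0.0, 'qpos': array([ 5.86553368e+01,  2.18398556e+01,  7.43835411e+01, -5.71057148e-04,
        8.38572151e+01, -1.23333609e+01]), 'dq': array([-0.00637252, -0.02432628, -0.00266976,  0.05126619, -0.06270941,
        0.07893234]), 'tau': array([-7.34566147e-04, -4.37926805e+01, -2.24565643e+01,  7.13176257e-02,
        3.52005288e-02, -1.09403707e-04]), 'eef_pos': array([0.17900244, 0.51976737, 0.23815554]), 'tcp_rot': array([-101.92987405,   89.91938617, -120.94111478]), 'ft_force': array([-0.28179925,  0.08259883,  0.22126125]), 'torque': array([ 0.01119213, -0.01465975,  0.00959195]), 'grip_width': 0.08827092766540591} 0.0187
scene {'fx': 364.99124863529886, 'fy': 364.99124863529886, 'cx': 251.99932747365068, 'cy': 192.53403651189942, 'view': [[-0.4281551489983551, 0.9036556055511462, 0.009471797199435219, 0.23281649474953267], [-0.7546811390378603, -0.3632969234570791, 0.546325657266011, 0.2775913248298128], [0.49713131742700944, 0.22676395648914788, 0.8375192900886962, -1.427710516448796], [0.0, 0.0, 0.0, 1.0]]}
top {'fx': 418.61716515289015, 'fy': 418.61716515289015, 'cx': 260.39422542688897, 'cy': 196.3942778679258, 'view': [[-0.009786211266945248, -0.9999229706184876, -0.007634323711884183, -0.01684633539465312], [0.9904094945590589, -0.010744771309381654, 0.13774462957509043, -0.5238903408786776], [-0.13781604825385355, -0.006213108642878531, 0.9904383545302976, -1.2775247524000133], [0.0, 0.0, 0.0, 1.0]]}
```

View pics/scene0.png

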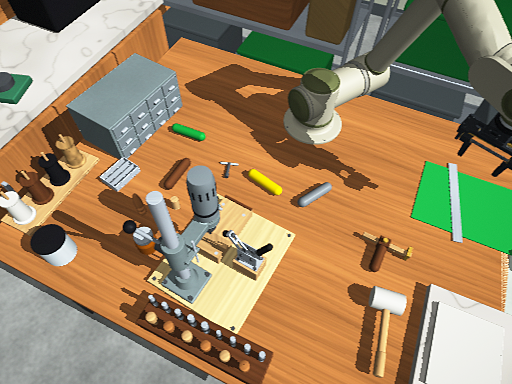

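View pics/top0.png

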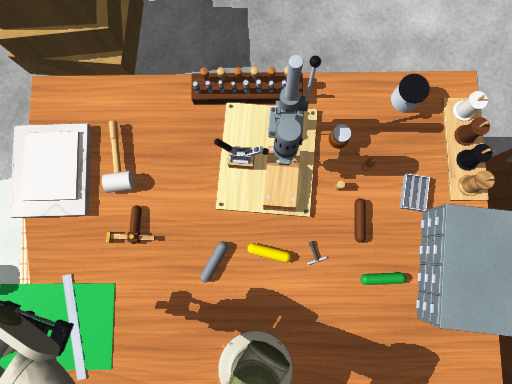

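Top view: the candidates are the dark walnut bar (361,220), the green bar (383,279), the yellow bar (269,253), the grey bar (215,261) and the gauge's handle with a beam across it (135,222). The dark bar is the one; I'll check it in a crop, along with the jig.

```bash
python3 - <<'E'
import cv2,numpy as np
t=cv2.imread('pics/top0.png');s=cv2.imread('pics/scene0.png')
a=cv2.resize(t[90:240,200:420],None,fx=3.6,fy=3.6,interpolation=cv2.INTER_CUBIC);cv2.imwrite('pics/c1.png',a)
a=cv2.resize(s[140:340,110:310],None,fx=3,fy=3,interpolation=cv2.INTER_CUBIC);cv2.imwrite('pics/c2.png',a)
E
```

```text
(no output)
```

View pics/c1.png

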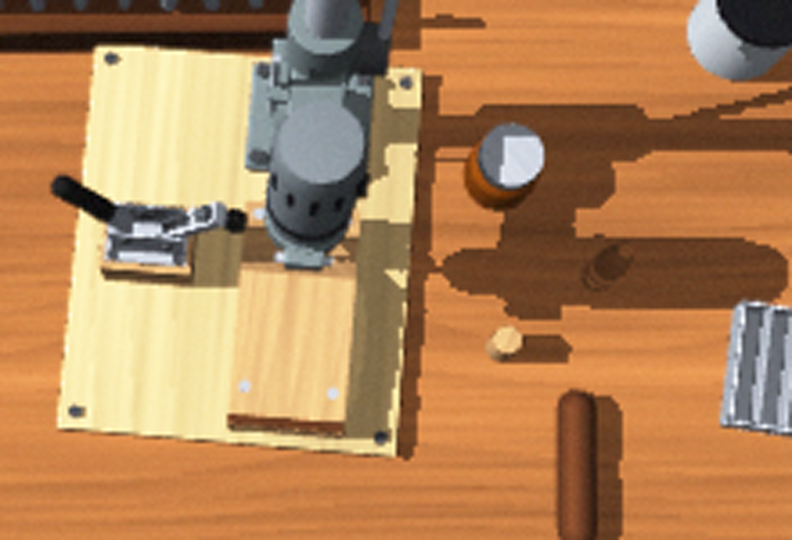

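View pics/c2.png

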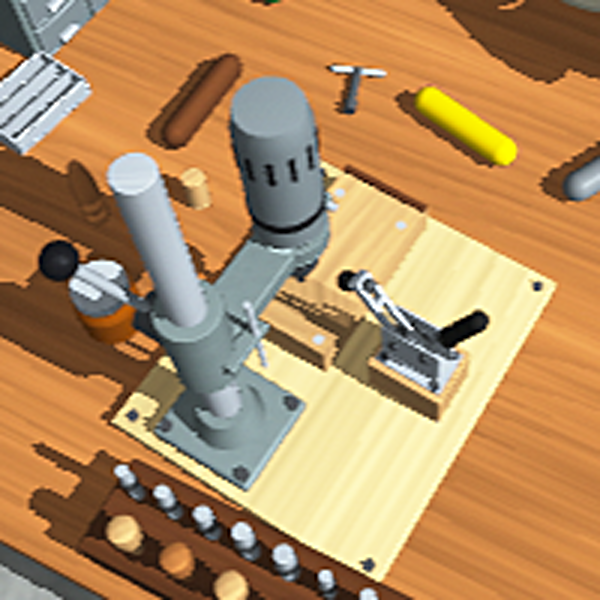

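Chosen: the plain dark bar at top (361,220) / scene (177,174). It has no beam and both ends are domed. Next, the poses of the jig and the blank from both views.

```bash
cat > h.py <<'E'
import numpy as np,cv2,pickle,os
from scipy.optimize import least_squares
CAM={}
def cams():
    from station import grab_frame
    return {n:grab_frame(n) for n in("scene","top")}
if os.path.exists('cam.pkl'): CAM=pickle.load(open('cam.pkl','rb'))
def proj(n,P):
    f=CAM[n]; P=np.atleast_2d(P); q=P@f['view'][:3,:3].T+f['view'][:3,3]
    return np.c_[f['cx']+f['fx']*q[:,0]/-q[:,2], f['cy']+f['fy']*(-q[:,1])/-q[:,2]]
def ray(n,u,v):
    f=CAM[n];R=f['view'][:3,:3];t=f['view'][:3,3]
    d=R.T@np.array([(u-f['cx'])/f['fx'],-(v-f['cy'])/f['fy'],-1]);return -R.T@t,d/np.linalg.norm(d)
def atz(n,u,v,z):
    o,d=ray(n,u,v);return o+d*(z-o[2])/d[2]
def tri(a,b):
    A=[];B=[]
    for n,p in(("top",a),("scene",b)):
        o,d=ray(n,*p);M=np.eye(3)-np.outer(d,d);A.append(M);B.append(M@o)
    return np.linalg.lstsq(np.vstack(A),np.hstack(B),rcond=None)[0]
def jig2w(p,J):
    c,s=np.cos(J[2]),np.sin(J[2]);p=np.atleast_2d(p)/1000
    return np.c_[J[0]+c*p[:,0]-s*p[:,1],J[1]+s*p[:,0]+c*p[:,1],p[:,2]+(J[3] if len(J)>3 else 0)]
E
python3 - <<'E'
from station import grab_frame
import pickle
d={n:{k:v for k,v in grab_frame(n).items() if k!='color'} for n in("scene","top")}
pickle.dump(d,open('cam.pkl','wb'))
E
python3 - <<'E'
from h import *
c1=lambda u,v:((u+.5)/3.6-.5+200,(v+.5)/3.6-.5+90)
c2=lambda u,v:((u+.5)/3-.5+110,(v+.5)/3-.5+140)
obs=[("top",c1(58,429),(-165,200,18)),("top",c1(397,457),(-165,-100,18)),("top",c1(95,45),(190,200,18)),("top",c1(422,70),(190,-100,18)),
("scene",c2(555,287),(-165,200,18)),("scene",c2(380,580),(190,200,18)),("scene",c2(112,420),(190,-100,18))]
def r(J,o=obs): return np.concatenate([proj(n,jig2w(m,J))[0]-p for n,p,m in o])
for o in (obs,obs[:4],obs[4:]):
    s=least_squares(r,[.5,0,0],args=(o,));print(s.x,np.degrees(s.x[2]),np.abs(s.fun).max());
s=least_squares(r,[.5,0,0,0]);print(s.x,r(s.x).round(1))
for m in [(-153,50,61),(-153,-50,61),(-145,50,61),(0,146+85*np.cos(np.radians(72)),115+85*np.sin(np.radians(72))),(0,0,98+286),(42,50,63),(0,146,115)]:
    for n in("top","scene"): print(m,n,proj(n,jig2w(m,s.x)).round(1))
t=cv2.imread('pics/top0.png');sc=cv2.imread('pics/scene0.png')
print(t[220,361],t[220,375],sc[174,177],t[260,300])
for n,im,b in(("top",t,(345,190,375,250)),("scene",sc,(150,150,200,195))):
    c=im[b[1]:b[3],b[0]:b[2]].astype(int)
    cv2.imwrite(f'pics/b_{n}.png',cv2.resize(im[b[1]:b[3],b[0]:b[2]],None,fx=10,fy=10,interpolation=cv2.INTER_NEAREST))
E
```

```text
[ 0.63344002 -0.09214884 -0.09068473] -5.195852374439589 3.0058442907064773
[ 0.63333183 -0.0936797  -0.09141433] -5.237655458510509 0.2390107312282339
[ 0.63342815 -0.09028805 -0.0924721 ] -5.298260902623269 2.646812247059785
[ 0.63337548 -0.09272455 -0.0906164  -0.00600834] [-0.3  0.5 -0.4  0.2 -0.3  0.5 -0.3  0.4 -0.  -2.2 -1.6  2.2  0.1  0.2]
(-153, 50, 61) top [[262.7 207.8]]
(-153, 50, 61) scene [[251.7 207.9]]
(-153, -50, 61) top [[295.1 210.4]]
(-153, -50, 61) scene [[225.  194.2]]
(-145, 50, 61) top [[262.9 205.2]]
(-145, 50, 61) scene [[250.4 209.8]]
(0, np.float64(172.26644452187054), np.float64(195.83980388508803)) top [[223.7 145.2]]
(0, np.float64(172.26644452187054), np.float64(195.83980388508803)) scene [[263.  246.4]]
(0, 0, 384) top [[288.6 130.2]]
(0, 0, 384) scene [[199.  174.8]]
(42, 50, 63) top [[267.7 146.2]]
(42, 50, 63) scene [[217.4 257.5]]
(0, 146, 115) top [[234.9 152.9]]
(0, 146, 115) scene [[253.7 254.4]]
[ 32  59 108] [ 72 131 208] [ 49  85 146] [ 72 134 209]
```

View pics/b_top.png

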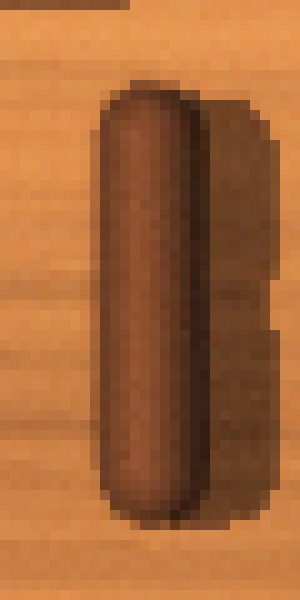

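View pics/b_scene.png

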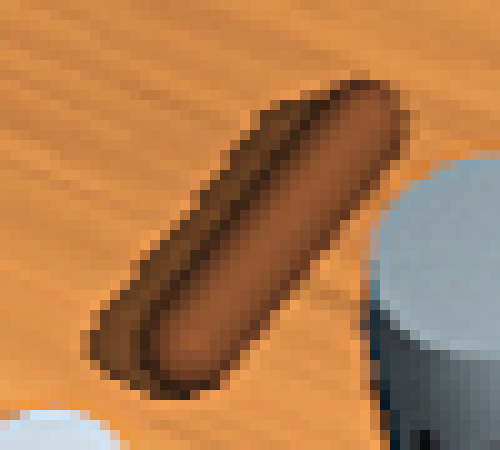

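```bash
python3 - <<'E'
from h import *
C=tri((360.4,220.0),(177.5,173.8));print(C)
print(atz("top",360.4,220.0,.017),atz("scene",177.5,173.8,.017))
def draw(n,c,yaw,im,b):
    d=np.array([np.cos(yaw),np.sin(yaw),0])*.053;m=np.zeros((384*4,512*4),np.uint8);P=[]
    for t in(-1,1):
        k=np.random.default_rng(0).normal(size=(600,3));k/=np.linalg.norm(k,axis=1)[:,None];P.append(c+t*d+.017*k)
    h=cv2.convexHull(((proj(n,np.vstack(P))+.5)*10).astype(np.float32))
    big=cv2.resize(im,None,fx=10,fy=10,interpolation=cv2.INTER_NEAREST)
    cv2.polylines(big,[h.astype(np.int32)],True,(0,255,0),1);return big[b[1]*10:b[3]*10,b[0]*10:b[2]*10]
t=cv2.imread('pics/top0.png');sc=cv2.imread('pics/scene0.png')
c=np.array([*atz("top",360.4,220.0,.017)[:2],.017]);p1=atz("top",360.2,200,.017);p2=atz("top",360.8,240,.017);yaw=np.arctan2(*(p1-p2)[1::-1]);print(np.degrees(yaw))
a=draw("top",c,yaw,t,(345,190,375,250));b=draw("scene",c,yaw,sc,(150,150,200,195))
o=np.zeros((600,800,3),np.uint8);o[:,:300]=a;o[:450,300:]=b;cv2.imwrite('pics/ov.png',o)
E
```

```text
[ 0.44748305 -0.33679709  0.00665021]
[ 0.44777254 -0.33679903  0.017     ] [ 0.45247545 -0.32872897  0.017     ]
-1.58821462210473
```

View pics/ov.png

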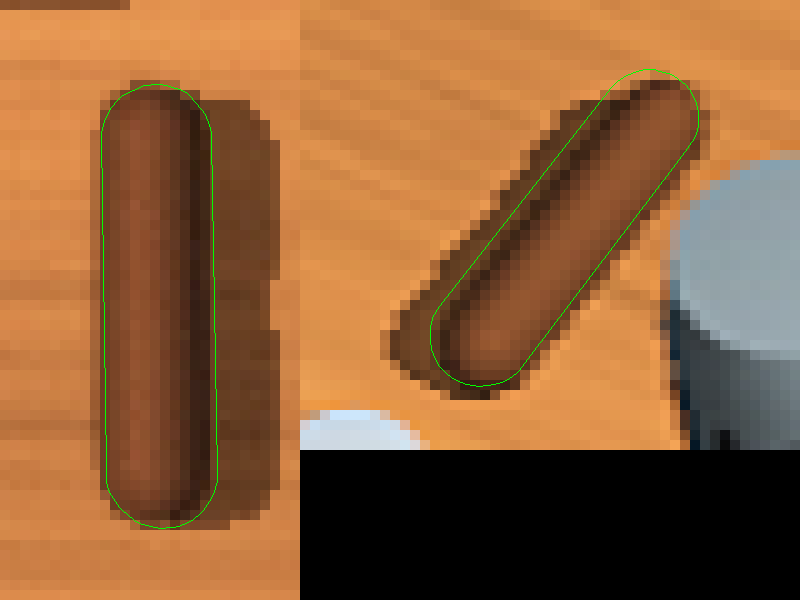

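```bash
cat >> h.py <<'E'
from scipy.spatial.transform import Rotation as Rt
JIG=[.6333,-.0937,np.radians(-5.24)]
def toolR(yaw_y,lean=0,lean_az=0):
    """tool x down, tool y horizontal-ish along azimuth yaw_y (deg); lean about horizontal axis: fingers tips swing toward azimuth lean_az"""
    y=np.array([np.cos(np.radians(yaw_y)),np.sin(np.radians(yaw_y)),0]);x=np.array([0,0,-1.]);R=np.c_[x,y,np.cross(x,y)]
    if lean:
        a=np.radians(lean_az);h=np.array([np.cos(a),np.sin(a),0]);ax=np.cross([0,0,-1.],h)
        R=Rt.from_rotvec(ax*np.radians(lean)).as_matrix()@R
    return R
def delta(P,R,s=None,base=None):
    if base is None:
        from station import state
        s=s or state();p0=s['eef_pos'];R0=Rt.from_euler('xyz',s['tcp_rot'],degrees=True).as_matrix()
    else: p0,R0=base
    return (R0.T@(np.array(P)-p0)*100).round(2).tolist(),Rt.from_matrix(R0.T@R).as_rotvec().round(3).tolist()
E
python3 - <<'E'
from h import *
from station import state
s=state();R0=Rt.from_euler('xyz',s['tcp_rot'],degrees=True).as_matrix();print(R0.round(3))
for yy in(89,-91):
    R=toolR(yy)
    for P in[(.40,.1,.26),(.44,-.2,.26),(.448,-.3365,.15)]: print(yy,P,delta(P,R))
for n,uv in dict(offcut=(340,184),slicker=(368,163),tray=(415,192),key=(317,252)).items(): print(n,atz("top",*uv,.03).round(3))
E
```

```text
[[-0.     0.326  0.945]
 [-0.001  0.945 -0.326]
 [-1.    -0.001 -0.   ]]
89 (0.4, 0.1, 0.26) ([-2.14, -32.5, 34.56], [-0.314, -0.0, 0.001])
89 (0.44, -0.2, 0.26) ([-2.12, -59.56, 48.12], [-0.314, -0.0, 0.001])
89 (0.448, -0.3365, 0.15) ([8.89, -72.2, 53.32], [-0.314, -0.0, 0.001])
-91 (0.4, 0.1, 0.26) ([-2.14, -32.5, 34.56], [2.827, 0.001, 0.0])
-91 (0.44, -0.2, 0.26) ([-2.12, -59.56, 48.12], [2.827, 0.001, 0.0])
-91 (0.448, -0.3365, 0.15) ([8.89, -72.2, 53.32], [2.827, 0.001, 0.0])
offcut [ 0.561 -0.274  0.03 ]
slicker [ 0.628 -0.366  0.03 ]
tray [ 0.533 -0.509  0.03 ]
key [ 0.349 -0.196  0.03 ]
```

```bash
python3 -m jog '[{"xyz":[-2,-8,8.5],"rotation":[-0.1,0,0],"jaw":8.8},{"xyz":[-2,-16,17],"rotation":[-0.2,0,0],"jaw":8.8},{"xyz":[-2,-24,26],"rotation":[-0.314,0,0],"jaw":8.8},{"xyz":[-2.1,-32.5,34.5],"rotation":[-0.314,0,0],"jaw":8.8},{"xyz":[-2.1,-38,37],"rotation":[-0.314,0,0],"jaw":8.8},{"xyz":[-2.1,-44,40],"rotation":[-0.314,0,0],"jaw":8.8},{"xyz":[-2.1,-52,44],"rotation":[-0.314,0,0],"jaw":8.8},{"xyz":[-2.1,-60,48],"rotation":[-0.314,0,0],"jaw":8.8},{"xyz":[2,-68,52],"rotation":[-0.314,0,0],"jaw":8.8},{"xyz":[8.9,-72.2,53.3],"rotation":[-0.314,0,0],"jaw":8.8},{"xyz":[8.9,-72.2,53.3],"rotation":[-0.314,0,0],"jaw":8.8},{"xyz":[8.9,-72.2,53.3],"rotation":[-0.314,0,0],"jaw":8.8}]'
python3 - <<'E'
from h import *
print(delta((.448,-.3365,.010),toolR(89)))
f=cams()
for n in f: cv2.imwrite(f'pics/{n}1.png',f[n]['color'][:,:,::-1])
E
```

```text
time: 1.7
eef_pos: [0.4182, -0.1771, 0.1977]
tcp_rot: [-10.9, 90.0, -11.9]
ft_force: [1.1, 0.3, 0.2]
grip_width: 0.088
([18.77, -15.88, 3.27], [-0.001, 0.0, 0.0])
```

View pics/top1.png

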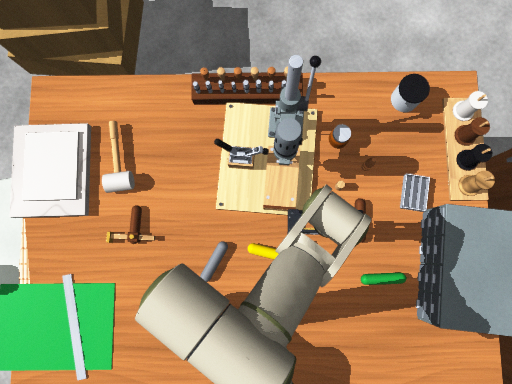

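View pics/scene1.png

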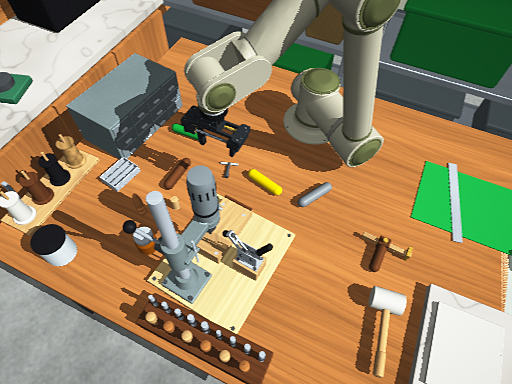

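The views show the gripper at scene (215,130), still short of the blank (scene (177,174)), and nothing is disturbed. I'll go on above it and then down.

```bash
python3 -m jog '[{"xyz":[2,-5,1],"jaw":8.8,"rotation":[0,0,0]},{"xyz":[5,-11,2.2],"jaw":8.8,"rotation":[0,0,0]},{"xyz":[8,-15.9,3.3],"jaw":8.8,"rotation":[0,0,0]},{"xyz":[10,-15.9,3.3],"jaw":8.8,"rotation":[0,0,0]},{"xyz":[10,-15.9,3.3],"jaw":8.8,"rotation":[0,0,0]},{"xyz":[10,-15.9,3.3],"jaw":8.8,"rotation":[0,0,0]}]'
python3 - <<'E'
from h import *
print(delta((.448,-.3365,.010),toolR(89)))
f=cams()
for n in f: cv2.imwrite(f'pics/{n}2.png',f[n]['color'][:,:,::-1])
cv2.imwrite('pics/s2c.png',cv2.resize(f['scene']['color'][90:220,130:280,::-1],None,fx=4,fy=4))
E
```

```text
time: 2.55
eef_pos: [0.4488, -0.3341, 0.0993]
tcp_rot: [-45.8, 89.9, -46.8]
ft_force: [1.5, 0.1, -0.3]
grip_width: 0.0877
([8.93, -0.24, -0.08], [0.001, 0.001, 0.001])
```

View pics/s2c.png

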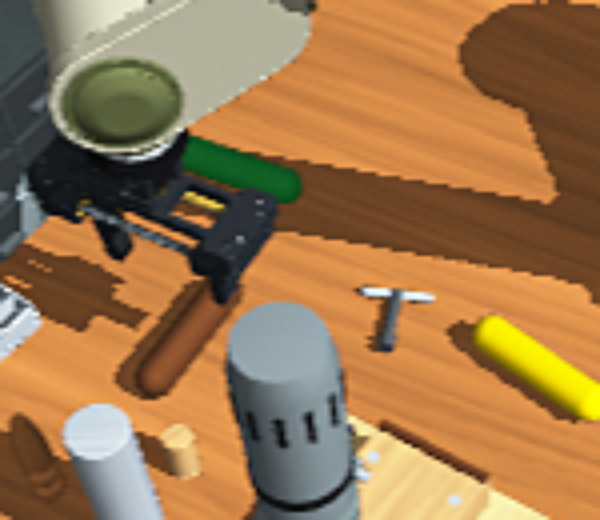

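The fingers straddle the blank (crop (190,330)). Now down, then close.

```bash
python3 -m jog '[{"xyz":[3,-0.2,0],"jaw":8.8,"rotation":[0,0,0]},{"xyz":[6,-0.2,0],"jaw":8.8,"rotation":[0,0,0]},{"xyz":[8,-0.2,0],"jaw":8.8,"rotation":[0,0,0]},{"xyz":[8.9,-0.2,0],"jaw":8.8,"rotation":[0,0,0]},{"xyz":[8.9,-0.2,0],"jaw":8.8,"rotation":[0,0,0]},{"xyz":[8.9,-0.2,0],"jaw":6,"rotation":[0,0,0]},{"xyz":[8.9,-0.2,0],"jaw":3,"rotation":[0,0,0]},{"xyz":[8.9,-0.2,0],"jaw":2,"rotation":[0,0,0]},{"xyz":[8.9,-0.2,0],"jaw":2,"rotation":[0,0,0]},{"xyz":[8.9,-0.2,0],"jaw":2,"rotation":[0,0,0]},{"xyz":[8.9,-0.2,0],"jaw":2,"rotation":[0,0,0]},{"xyz":[8.9,-0.2,0],"jaw":2,"rotation":[0,0,0]}]' 20
python3 -m jog '[{"xyz":[0,0,0],"jaw":2,"rotation":[0,0,0]},{"xyz":[0,0,0],"jaw":2,"rotation":[0,0,0]},{"xyz":[-2,0,0],"jaw":2,"rotation":[0,0,0]},{"xyz":[-5,0,0],"jaw":2,"rotation":[0,0,0]},{"xyz":[-10,0,0],"jaw":2,"rotation":[0,0,0]},{"xyz":[-13,0,0],"jaw":2,"rotation":[0,0,0]},{"xyz":[-13,0,0],"jaw":2,"rotation":[0,0,0]}]'
python3 - <<'E'
from h import *
f=cams()
cv2.imwrite('pics/s3c.png',cv2.resize(f['scene']['color'][70:220,130:280,::-1],None,fx=4,fy=4))
E
```

```text
time: 4.15
eef_pos: [0.4483, -0.3366, 0.0092]
tcp_rot: [133.9, 90.0, 132.9]
ft_force: [-0.6, -0.5, 0.3]
grip_width: 0.0331
time: 5.03
eef_pos: [0.4489, -0.3371, 0.1409]
tcp_rot: [-48.0, 89.8, -49.0]
ft_force: [0.6, -0.0, -1.4]
grip_width: 0.0332
```

View pics/s3c.png

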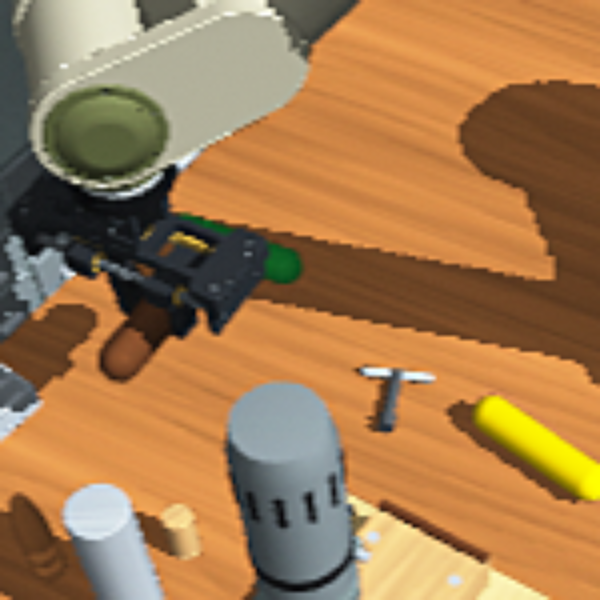

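```bash
python3 - <<'E'
from h import *
from station import state
s=state();print(s['qpos'].round(1))
az=-5.24
for yy in(az,az+180):
    R=toolR(yy,12,az)
    for m in((-180,0,180),(-126,0,140),(-126,0,79.5)):
        c=jig2w(m,JIG)[0];P=c+R[:,0]*.0078
        print(yy,m,P.round(4),delta(P,R))
E
```

```text
[ -49.    28.1   81.7    0.    70.3 -138. ]
-5.24 (-180, 0, 180) [ 0.4557 -0.0774  0.1724] ([-3.4, 25.89, 0.3], [1.638, -0.174, 0.16])
-5.24 (-126, 0, 140) [ 0.5094 -0.0823  0.1324] ([0.6, 25.49, 5.69], [1.638, -0.174, 0.16])
-5.24 (-126, 0, 79.5) [ 0.5094 -0.0823  0.0719] ([6.65, 25.48, 5.7], [1.638, -0.174, 0.16])
174.76 (-180, 0, 180) [ 0.4557 -0.0774  0.1724] ([-3.4, 25.89, 0.3], [-1.491, -0.157, -0.17])
174.76 (-126, 0, 140) [ 0.5094 -0.0823  0.1324] ([0.6, 25.49, 5.69], [-1.491, -0.157, -0.17])
174.76 (-126, 0, 79.5) [ 0.5094 -0.0823  0.0719] ([6.65, 25.48, 5.7], [-1.491, -0.157, -0.17])
```

```bash
python3 -m jog '[{"xyz":[-2,3,0],"rotation":[0.17,-0.018,0.017],"jaw":2},{"xyz":[-3.4,6,0],"rotation":[0.34,-0.036,0.034],"jaw":2},{"xyz":[-3.4,9,0],"rotation":[0.51,-0.054,0.05],"jaw":2},{"xyz":[-3.4,12,0],"rotation":[0.68,-0.072,0.067],"jaw":2},{"xyz":[-3.4,15,0],"rotation":[0.85,-0.09,0.083],"jaw":2},{"xyz":[-3.4,18,0],"rotation":[1.02,-0.108,0.1],"jaw":2},{"xyz":[-3.4,21,0],"rotation":[1.19,-0.126,0.116],"jaw":2},{"xyz":[-3.4,24,0],"rotation":[1.36,-0.145,0.133],"jaw":2},{"xyz":[-3.4,25.9,0.3],"rotation":[1.53,-0.163,0.15],"jaw":2},{"xyz":[-3.4,25.9,0.3],"rotation":[1.638,-0.174,0.16],"jaw":2},{"xyz":[-3.4,25.9,0.3],"rotation":[1.638,-0.174,0.16],"jaw":2},{"xyz":[-3.4,25.9,0.3],"rotation":[1.638,-0.174,0.16],"jaw":2}]'
cat > tgt.py <<'E'
from h import *
from station import state
def place():
    az=-5.24;R=toolR(az,12,az)
    for m in((-180,0,180),(-126,0,140),(-126,0,79.5)):
        c=jig2w(m,JIG)[0];P=c+R[:,0]*.0078;print(m,P.round(4),delta(P,R))
E
python3 -c "
from tgt import *
place();print(state()['qpos'].round(1))
f=cams()
cv2.imwrite('pics/t4.png',cv2.resize(f['top']['color'][90:290,180:420,::-1],None,fx=3,fy=3))
cv2.imwrite('pics/s4.png',cv2.resize(f['scene']['color'][90:290,130:330,::-1],None,fx=3,fy=3))
"
```

```text
time: 6.62
eef_pos: [0.4557, -0.0778, 0.1725]
tcp_rot: [89.8, 78.0, -5.4]
ft_force: [-0.2, -0.5, -0.2]
grip_width: 0.0334
(-180, 0, 180) [ 0.4557 -0.0774  0.1724] ([0.01, -0.01, -0.04], [0.001, 0.001, 0.0])
(-126, 0, 140) [ 0.5094 -0.0823  0.1324] ([5.04, 4.44, -0.03], [0.001, 0.001, 0.0])
(-126, 0, 79.5) [ 0.5094 -0.0823  0.0719] ([10.96, 3.18, -0.04], [0.001, 0.001, 0.0])
[-26.9  12.4 101.7   5.3  54.8 -24.4]
```

View pics/s4.png

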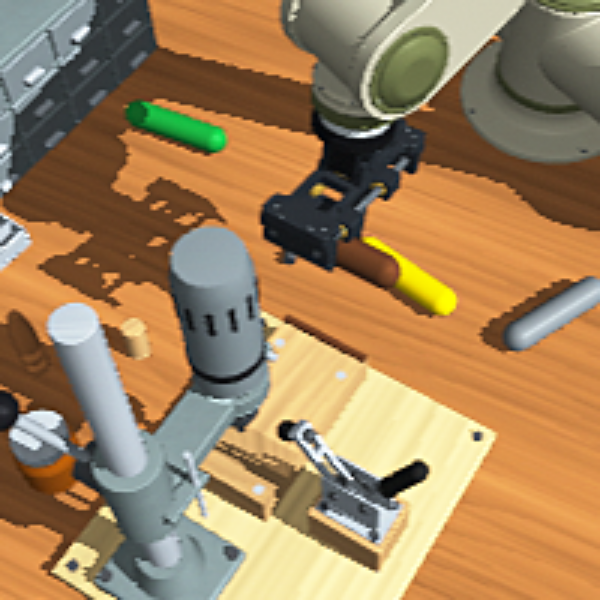

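View pics/t4.png

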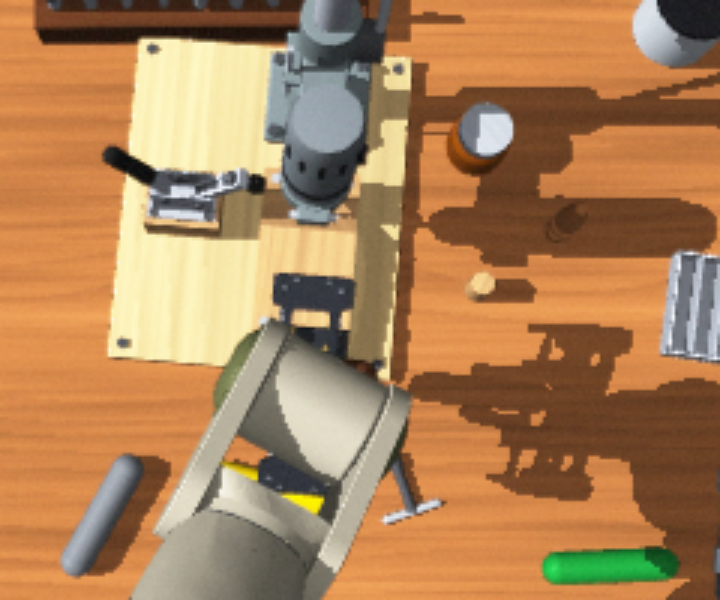

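Blank held (scene crop (370,260)) and roughly along the groove. Now over the ledge, at a safe height first.

```bash
python3 -m jog '[{"xyz":[1.5,1.5,0],"rotation":[0,0,0],"jaw":2},{"xyz":[3.5,3,0],"rotation":[0,0,0],"jaw":2},{"xyz":[5,4.4,0],"rotation":[0,0,0],"jaw":2},{"xyz":[7,4,0],"rotation":[0,0,0],"jaw":2},{"xyz":[8.9,3.6,0],"rotation":[0,0,0],"jaw":2},{"xyz":[8.9,3.6,0],"rotation":[0,0,0],"jaw":2}]'
python3 -c "
from tgt import *
place();print(state()['qpos'].round(1))
f=cams()
cv2.imwrite('pics/t5.png',cv2.resize(f['top']['color'][90:240,200:360,::-1],None,fx=4,fy=4))
cv2.imwrite('pics/s5.png',cv2.resize(f['scene']['color'][130:280,150:310,::-1],None,fx=4,fy=4))
"
```

```text
time: 7.48
eef_pos: [0.509, -0.0827, 0.0925]
tcp_rot: [90.0, 78.1, -5.3]
ft_force: [-0.4, 0.3, -0.6]
grip_width: 0.0331
(-180, 0, 180) [ 0.4557 -0.0774  0.1724] ([-8.92, -3.59, -0.04], [-0.0, 0.0, 0.002])
(-126, 0, 140) [ 0.5094 -0.0823  0.1324] ([-3.89, 0.86, -0.04], [-0.0, 0.0, 0.002])
(-126, 0, 79.5) [ 0.5094 -0.0823  0.0719] ([2.03, -0.38, -0.04], [-0.0, 0.0, 0.002])
[-24.3  24.  100.5   5.5  44.4 -22.7]
```

View pics/s5.png

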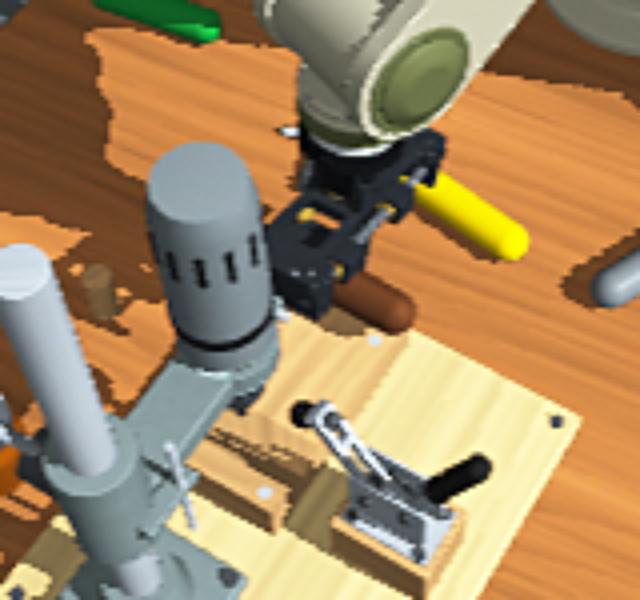

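View pics/t5.png

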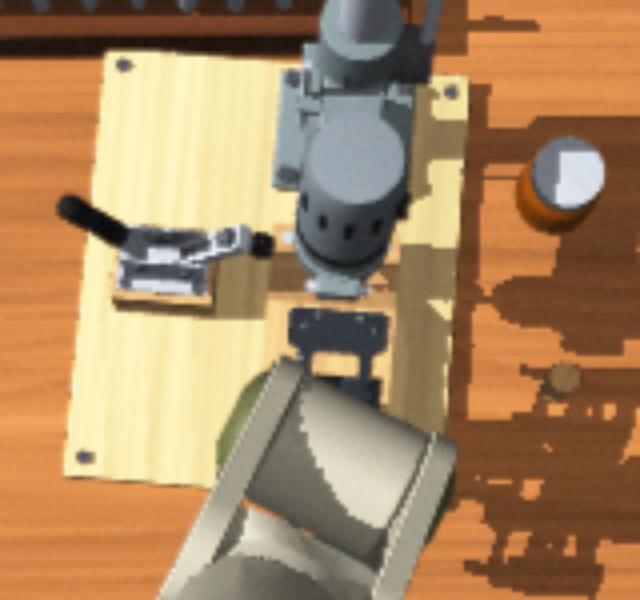

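```bash
python3 -m jog '[{"xyz":[1,-0.2,0],"rotation":[0,0,0],"jaw":2},{"xyz":[2,-0.4,0],"rotation":[0,0,0],"jaw":2},{"xyz":[2,-0.4,0],"rotation":[0,0,0],"jaw":2},{"xyz":[2,-0.4,0],"rotation":[0,0,0],"jaw":2},{"xyz":[2,-0.4,0],"rotation":[0,0,0],"jaw":3.6},{"xyz":[2,-0.4,0],"rotation":[0,0,0],"jaw":4.2},{"xyz":[2,-0.4,0],"rotation":[0,0,0],"jaw":4.8},{"xyz":[2,-0.4,0],"rotation":[0,0,0],"jaw":4.8},{"xyz":[2,-0.4,0],"rotation":[0,0,0],"jaw":4.8},{"xyz":[2,-0.4,0],"rotation":[0,0,0],"jaw":4.8}]'
python3 -c "
from tgt import *
place();print(state()['qpos'].round(1))
f=cams()
cv2.imwrite('pics/s6.png',cv2.resize(f['scene']['color'][130:280,150:310,::-1],None,fx=4,fy=4))
"
```

```text
time: 8.82
eef_pos: [0.5098, -0.0827, 0.0733]
tcp_rot: [89.7, 77.9, -5.5]
ft_force: [-0.8, 0.6, 0.6]
grip_width: 0.0481
(-180, 0, 180) [ 0.4557 -0.0774  0.1724] ([-10.82, -3.25, -0.02], [-0.0, 0.001, -0.001])
(-126, 0, 140) [ 0.5094 -0.0823  0.1324] ([-5.78, 1.2, -0.03], [-0.0, 0.001, -0.001])
(-126, 0, 79.5) [ 0.5094 -0.0823  0.0719] ([0.13, -0.07, -0.04], [-0.0, 0.001, -0.001])
[-24.3  25.8 101.8   5.9  41.1 -23.1]
```

View pics/s6.png

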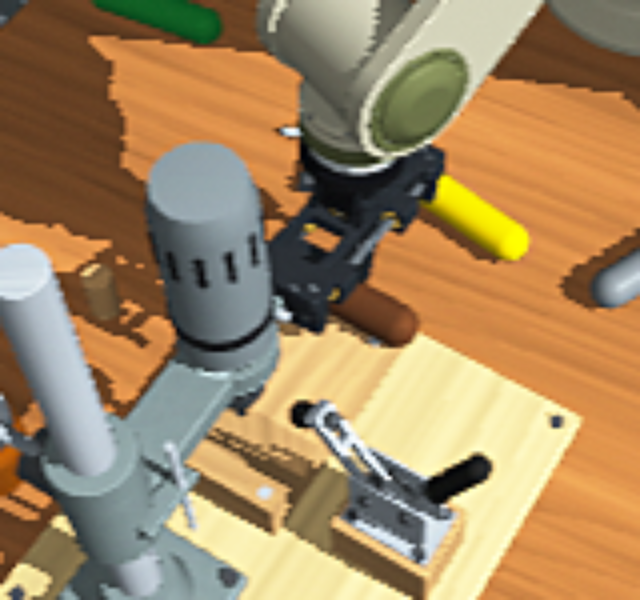

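```bash
python3 -m jog '[{"xyz":[-1,0,0],"rotation":[0,0,0],"jaw":4.8},{"xyz":[-3,0,0],"rotation":[0,0,0],"jaw":4.8},{"xyz":[-6,-0.5,0],"rotation":[0,0,0],"jaw":4.8},{"xyz":[-9,-3,0],"rotation":[0,0,0],"jaw":4.8},{"xyz":[-11,-8,0],"rotation":[0,0,0],"jaw":4.8},{"xyz":[-11,-12,0],"rotation":[0,0,0],"jaw":4.8},{"xyz":[-11,-12,0],"rotation":[0,0,0],"jaw":4.8}]'
python3 -c "
from tgt import *
f=cams()
cv2.imwrite('pics/s7.png',cv2.resize(f['scene']['color'][130:280,150:310,::-1],None,fx=4,fy=4))
cv2.imwrite('pics/t7.png',cv2.resize(f['top']['color'][120:240,200:360,::-1],None,fx=5,fy=5))
"
```

```text
time: 9.8
eef_pos: [0.368, -0.0691, 0.1561]
tcp_rot: [89.8, 77.9, -5.6]
ft_force: [0.3, -0.7, 0.6]
grip_width: 0.0482
```

View pics/s7.png

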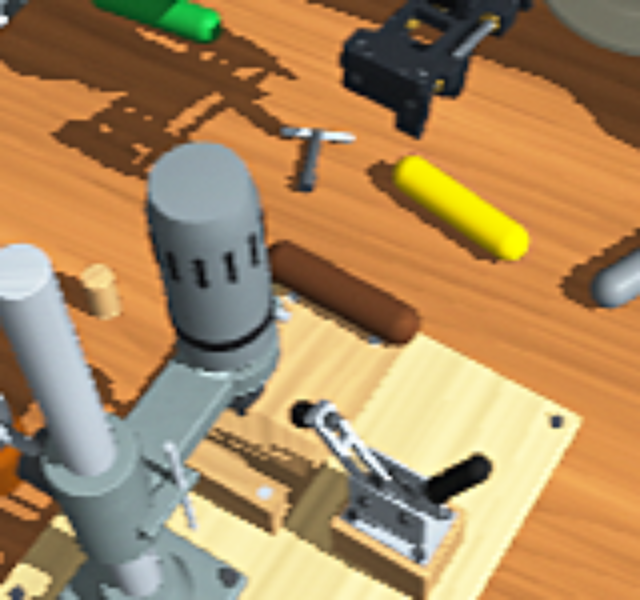

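View pics/t7.png

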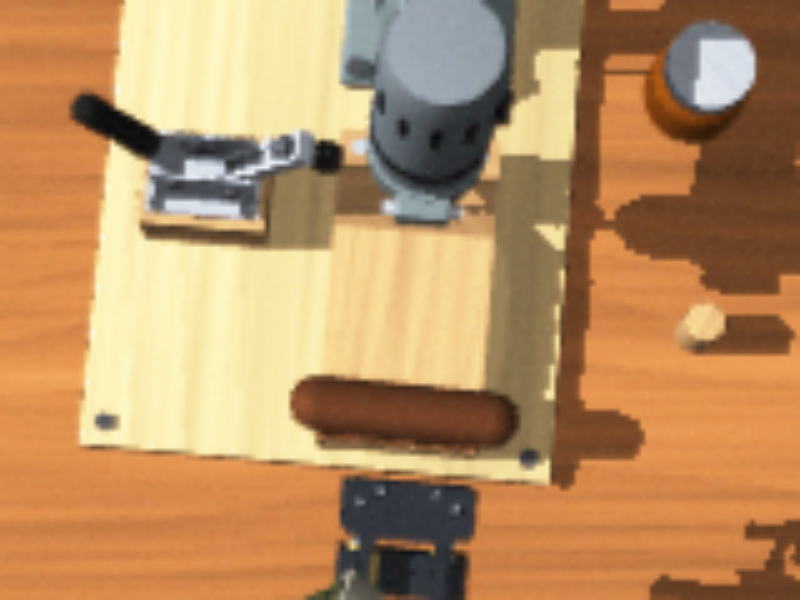

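The blank lies along the lip, its ends at top-crop (290,398) and (517,418). I'll measure its pose in jig coordinates and plan the push.

```bash
cat >> tgt.py <<'E'
def w2j(p):
    c,s=np.cos(JIG[2]),np.sin(JIG[2]);d=np.array(p)-[JIG[0],JIG[1],0];return np.array([c*d[0]+s*d[1],-s*d[0]+c*d[1],d[2]])*1000
def push(lean=32,ms=((-190,0,110),(-182,0,67),(-155,0,67.5)),yo=0):
    az=-5.24;R=toolR(az+90,lean,az)
    for m in ms:
        P=jig2w(m,JIG)[0];print(m,P.round(4),delta(P,R))
E
python3 -c "
from tgt import *
c=lambda u,v:((u+.5)/5-.5+200,(v+.5)/5-.5+120)
for a in((290,398),(517,418),(403.5,408)): print(w2j(atz('top',*c(*a),.074)).round(1))
c=lambda u,v:((u+.5)/4-.5+150,(v+.5)/4-.5+130)
print(w2j(atz('scene',*c(343,291),.074)).round(1))
print(w2j(tri(((403.5+.5)/5-.5+200,(408+.5)/5-.5+120),c(343,291))).round(1))
# near block edge bottom corners
print(proj('top',jig2w([(-153,50,61),(-153,-50,61),(-20,50,63),(-20,-50,63)],JIG))*5-[997.5,597.5])
push()
"
```

```text
[-130.2   68.2   74. ]
[-131.3  -70.3   74. ]
[-130.7   -1.1   74. ]
[-134.2    2.7   74. ]
[-132.1    1.1   76.1]
[[317.30224752 440.41936537]
 [480.04503978 453.52265287]
 [334.58588658 227.87462902]
 [495.32318877 240.50705388]]
(-190, 0, 110) [ 0.4441 -0.0763  0.11  ] ([6.11, 6.22, -0.08], [-1.554, -0.27, 0.273])
(-182, 0, 67) [ 0.4521 -0.0771  0.067 ] ([10.48, 6.1, -0.08], [-1.554, -0.27, 0.273])
(-155, 0, 67.5) [ 0.4789 -0.0795  0.0675] ([11.0, 8.75, -0.09], [-1.554, -0.27, 0.273])
```

Step 1 looks met: the blank is at jig ≈ (-132, 0, 75). Next I turn the tool so that both open fingers push side by side, leaning back 32°.

```bash
python3 -m jog '[{"xyz":[0,0,0],"rotation":[-0.17,-0.03,0.03],"jaw":5},{"xyz":[0,0,0],"rotation":[-0.34,-0.06,0.06],"jaw":5},{"xyz":[0,0,0],"rotation":[-0.51,-0.09,0.09],"jaw":5},{"xyz":[0,0,0],"rotation":[-0.68,-0.12,0.12],"jaw":5},{"xyz":[0,0,0],"rotation":[-0.86,-0.15,0.15],"jaw":5},{"xyz":[0,0,0],"rotation":[-1.03,-0.18,0.18],"jaw":5},{"xyz":[0,0,0],"rotation":[-1.2,-0.21,0.21],"jaw":5},{"xyz":[0,0,0],"rotation":[-1.37,-0.24,0.24],"jaw":5},{"xyz":[0,0,0],"rotation":[-1.554,-0.27,0.273],"jaw":5},{"xyz":[0,0,0],"rotation":[-1.554,-0.27,0.273],"jaw":5},{"xyz":[0,0,0],"rotation":[-1.554,-0.27,0.273],"jaw":5}]'
python3 -c "
from tgt import *
push();print(state()['qpos'].round(1))"
```

```text
time: 11.28
eef_pos: [0.3709, -0.0704, 0.1561]
tcp_rot: [0.1, 58.1, -5.2]
ft_force: [-0.3, 1.1, -0.5]
grip_width: 0.0499
(-190, 0, 110) [ 0.4441 -0.0763  0.11  ] ([7.8, 0.07, 3.8], [-0.0, -0.001, -0.001])
(-182, 0, 67) [ 0.4521 -0.0771  0.067 ] ([11.87, 0.07, 2.2], [-0.0, -0.001, -0.001])
(-155, 0, 67.5) [ 0.4789 -0.0795  0.0675] ([13.25, 0.07, 4.52], [-0.0, -0.001, -0.001])
[ -42.2    0.6  127.8   38.4   30.9 -156.8]
```

```bash
python3 -m jog '[{"xyz":[2.5,0,1.2],"rotation":[0,0,0],"jaw":5},{"xyz":[5,0,2.5],"rotation":[0,0,0],"jaw":5},{"xyz":[7.8,0.1,3.8],"rotation":[0,0,0],"jaw":5},{"xyz":[9.5,0.1,2.8],"rotation":[0,0,0],"jaw":5},{"xyz":[11.9,0.1,2.2],"rotation":[0,0,0],"jaw":5},{"xyz":[11.9,0.1,2.2],"rotation":[0,0,0],"jaw":5},{"xyz":[11.9,0.1,2.2],"rotation":[0,0,0],"jaw":5}]'
python3 -c "
from tgt import *
push(ms=((-165,0,67),(-155,0,67.5),(-100,0,67.5),(-41,0,69)));print(state()['qpos'].round(1))
f=cams()
cv2.imwrite('pics/s8.png',cv2.resize(f['scene']['color'][130:280,150:310,::-1],None,fx=4,fy=4))
cv2.imwrite('pics/t8.png',cv2.resize(f['top']['color'][120:240,200:360,::-1],None,fx=5,fy=5))
"
```

```text
time: 12.15
eef_pos: [0.4587, -0.0729, 0.0798]
tcp_rot: [-0.2, 59.2, -5.7]
ft_force: [0.1, -0.3, 0.0]
grip_width: 0.0496
(-165, 0, 67) [ 0.469  -0.0786  0.067 ] ([1.66, -0.47, 0.27], [-0.003, -0.02, 0.004])
(-155, 0, 67.5) [ 0.4789 -0.0795  0.0675] ([2.13, -0.46, 1.16], [-0.003, -0.02, 0.004])
(-100, 0, 67.5) [ 0.5337 -0.0846  0.0675] ([4.95, -0.44, 5.88], [-0.003, -0.02, 0.004])
(-41, 0, 69) [ 0.5925 -0.09    0.069 ] ([7.84, -0.41, 11.02], [-0.003, -0.02, 0.004])
[ -30.7   19.9  122.5   54.1   15.5 -165.1]
```

View pics/s8.png

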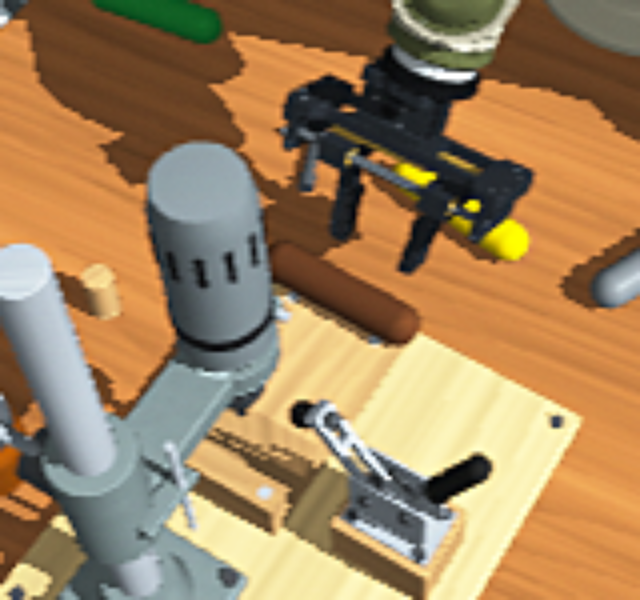

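View pics/t8.png

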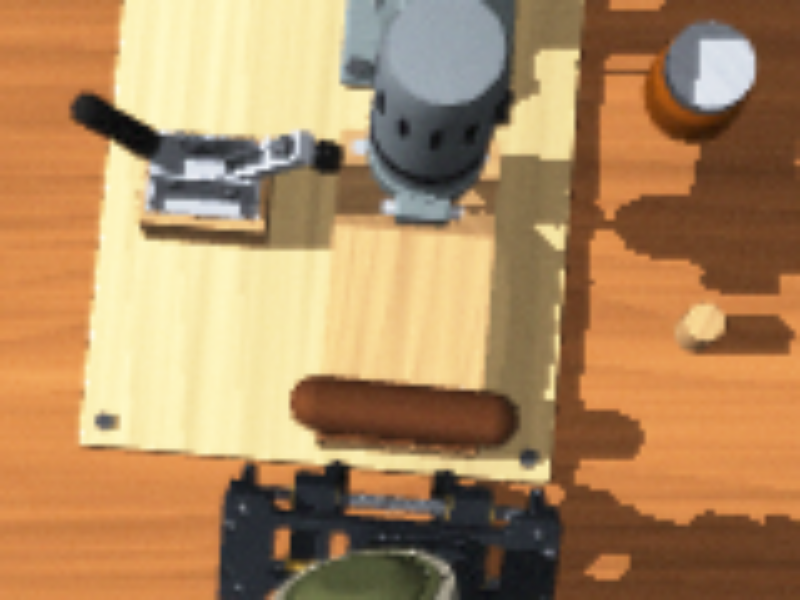

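q6 is at its limit here and the wrist is near parallel with the forearm, so the arm lags. I'll back off, flip the tool half a turn (same push geometry) and use a 25° lean.

```bash
python3 - <<'E'
from tgt import *
az=-5.24;R=toolR(az-90,25,az)
print(delta(jig2w((-215,0,130),JIG)[0],R))
E
```

```text
([-6.29, -0.49, -0.79], [3.134, 0.007, -0.16])
```

```bash
python3 -m jog '[{"xyz":[-3,0,-0.4],"rotation":[0,0,0],"jaw":5},{"xyz":[-6.3,-0.5,-0.8],"rotation":[0,0,0],"jaw":5},{"xyz":[-6.3,-0.5,-0.8],"rotation":[0.18,0,-0.009],"jaw":5},{"xyz":[-6.3,-0.5,-0.8],"rotation":[0.36,0,-0.018],"jaw":5},{"xyz":[-6.3,-0.5,-0.8],"rotation":[0.54,0,-0.027],"jaw":5},{"xyz":[-6.3,-0.5,-0.8],"rotation":[0.72,0,-0.036],"jaw":5},{"xyz":[-6.3,-0.5,-0.8],"rotation":[0.9,0.002,-0.045],"jaw":5},{"xyz":[-6.3,-0.5,-0.8],"rotation":[1.08,0.002,-0.054],"jaw":5},{"xyz":[-6.3,-0.5,-0.8],"rotation":[1.26,0.003,-0.063],"jaw":5},{"xyz":[-6.3,-0.5,-0.8],"rotation":[1.44,0.003,-0.072],"jaw":5},{"xyz":[-6.3,-0.5,-0.8],"rotation":[1.6,0.003,-0.08],"jaw":5},{"xyz":[-6.3,-0.5,-0.8],"rotation":[1.6,0.003,-0.08],"jaw":5}]'
python3 - <<'E'
from tgt import *
az=-5.24;R=toolR(az-90,25,az)
print(delta(jig2w((-215,0,130),JIG)[0],R),state()['qpos'].round(1))
E
```

```text
time: 13.75
eef_pos: [0.419, -0.0742, 0.13]
tcp_rot: [86.2, 62.1, -11.7]
ft_force: [-0.0, 0.1, 0.2]
grip_width: 0.0499
([0.0, 0.02, -0.02], [1.536, 0.002, -0.079]) [-31.8   9.6 121.7  23.3  24.  -43.2]
```

```bash
python3 -m jog '[{"xyz":[0,0,0],"rotation":[0.17,0,-0.009],"jaw":5},{"xyz":[0,0,0],"rotation":[0.34,0,-0.018],"jaw":5},{"xyz":[0,0,0],"rotation":[0.51,0,-0.026],"jaw":5},{"xyz":[0,0,0],"rotation":[0.68,0,-0.035],"jaw":5},{"xyz":[0,0,0],"rotation":[0.85,0.001,-0.044],"jaw":5},{"xyz":[0,0,0],"rotation":[1.02,0.001,-0.053],"jaw":5},{"xyz":[0,0,0],"rotation":[1.2,0.002,-0.062],"jaw":5},{"xyz":[0,0,0],"rotation":[1.37,0.002,-0.07],"jaw":5},{"xyz":[0,0,0],"rotation":[1.536,0.002,-0.079],"jaw":5},{"xyz":[0,0,0],"rotation":[1.536,0.002,-0.079],"jaw":5}]'
cat >> tgt.py <<'E'
def push2(ms,lean=25):
    az=-5.24;R=toolR(az-90,lean,az)
    s=state();print('jig tcp',w2j(s['eef_pos']).round(1),s['qpos'].round(1))
    for m in ms: print(m,delta(jig2w(m,JIG)[0],R))
E
python3 -c "
from tgt import *
push2([(-190,0,90),(-172,0,67),(-160,0,67)])"
```

```text
time: 15.0
eef_pos: [0.419, -0.0743, 0.1297]
tcp_rot: [179.9, 65.0, -5.2]
ft_force: [-0.3, 0.1, -0.9]
grip_width: 0.05
jig tcp [-2.152e+02 -2.000e-01  1.297e+02] [-33.2  10.  119.6  23.2  30.1  43.9]
(-190, 0, 90) ([4.66, -0.02, -0.61], [0.002, 0.0, -0.0])
(-172, 0, 67) ([7.51, -0.02, -1.27], [0.002, 0.0, -0.0])
(-160, 0, 67) ([8.01, -0.02, -2.35], [0.002, 0.0, -0.0])
```

```bash
python3 -m jog '[{"xyz":[2,0,-0.3],"rotation":[0,0,0],"jaw":5},{"xyz":[4.7,0,-0.6],"rotation":[0,0,0],"jaw":5},{"xyz":[6.3,0,-0.9],"rotation":[0,0,0],"jaw":5},{"xyz":[7.5,0,-1.3],"rotation":[0,0,0],"jaw":5},{"xyz":[7.5,0,-1.3],"rotation":[0,0,0],"jaw":5},{"xyz":[7.5,0,-1.3],"rotation":[0,0,0],"jaw":5}]'
python3 -c "
from tgt import *
push2([(-160,0,67),(-140,0,67),(-120,0,67),(-100,0,67),(-80,0,67.5)])
f=cams()
cv2.imwrite('pics/s9.png',cv2.resize(f['scene']['color'][130:280,150:310,::-1],None,fx=4,fy=4))
cv2.imwrite('pics/t9.png',cv2.resize(f['top']['color'][120:240,200:360,::-1],None,fx=5,fy=5))
"
```

```text
time: 15.75
eef_pos: [0.4622, -0.078, 0.0674]
tcp_rot: [-180.0, 65.0, -5.2]
ft_force: [-0.0, -0.5, -1.1]
grip_width: 0.0499
jig tcp [-171.8   -0.    67.4] [-29.7  21.7 118.5  31.5  19.6  37.6]
(-160, 0, 67) ([0.53, -0.0, -1.05], [-0.0, 0.0, 0.0])
(-140, 0, 67) ([1.38, -0.0, -2.86], [-0.0, 0.0, 0.0])
(-120, 0, 67) ([2.22, -0.0, -4.68], [-0.0, 0.0, 0.0])
(-100, 0, 67) ([3.07, -0.0, -6.49], [-0.0, 0.0, 0.0])
(-80, 0, 67.5) ([3.87, -0.0, -8.32], [-0.0, 0.0, 0.0])
```

View pics/s9.png

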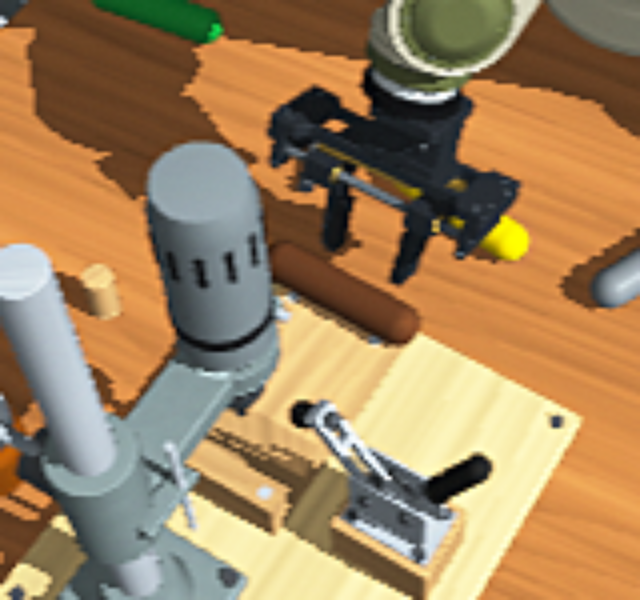

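View pics/t9.png

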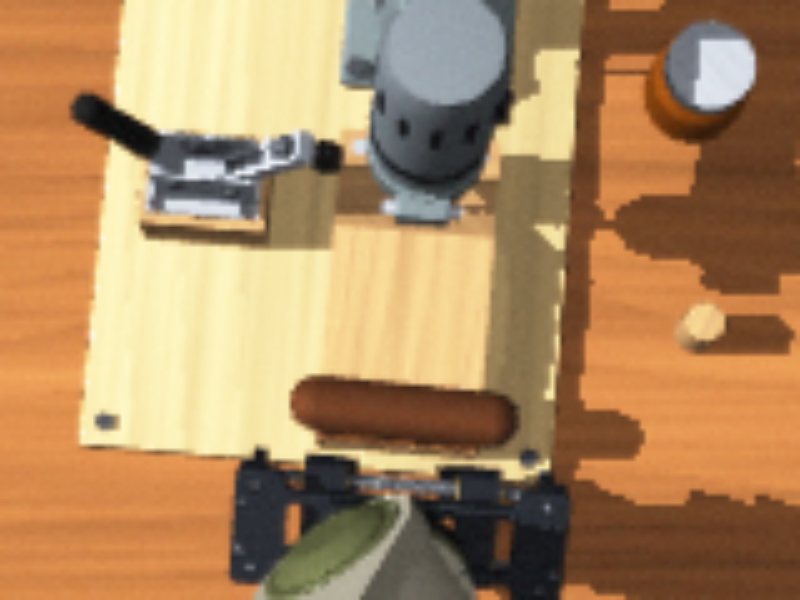

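Both fingers stand behind the blank (top-crop (330,465) and (470,475)). Now push slowly.

```bash
python3 -m jog '[{"xyz":[0.3,0,-0.5],"rotation":[0,0,0],"jaw":5},{"xyz":[0.53,0,-1.05],"rotation":[0,0,0],"jaw":5},{"xyz":[0.7,0,-1.4],"rotation":[0,0,0],"jaw":5},{"xyz":[0.87,0,-1.77],"rotation":[0,0,0],"jaw":5},{"xyz":[1.04,0,-2.13],"rotation":[0,0,0],"jaw":5},{"xyz":[1.21,0,-2.5],"rotation":[0,0,0],"jaw":5},{"xyz":[1.38,0,-2.86],"rotation":[0,0,0],"jaw":5},{"xyz":[1.59,0,-3.3],"rotation":[0,0,0],"jaw":5},{"xyz":[1.8,0,-3.77],"rotation":[0,0,0],"jaw":5},{"xyz":[2.01,0,-4.22],"rotation":[0,0,0],"jaw":5},{"xyz":[2.22,0,-4.68],"rotation":[0,0,0],"jaw":5}]'
python3 -c "
from tgt import *
push2([(-110,0,67.5),(-100,0,67.5),(-90,0,67.5),(-80,0,68),(-70,0,68),(-60,0,68.5),(-50,0,68.5),(-40,0,69)])
f=cams()
cv2.imwrite('pics/s10.png',cv2.resize(f['scene']['color'][130:280,150:310,::-1],None,fx=4,fy=4))
cv2.imwrite('pics/t10.png',cv2.resize(f['top']['color'][120:240,200:360,::-1],None,fx=5,fy=5))
"
```

```text
time: 17.23
eef_pos: [0.5143, -0.0829, 0.0666]
tcp_rot: [-179.9, 65.0, -5.2]
ft_force: [-1.0, 0.5, -0.2]
grip_width: 0.0502
jig tcp [-1.195e+02 -1.000e-01  6.660e+01] [-26.6  25.1 110.7  23.7  22.5  48.5]
(-110, 0, 67.5) ([0.32, -0.02, -0.9], [-0.002, 0.001, 0.0])
(-100, 0, 67.5) ([0.74, -0.02, -1.8], [-0.002, 0.001, 0.0])
(-90, 0, 67.5) ([1.16, -0.02, -2.71], [-0.002, 0.001, 0.0])
(-80, 0, 68) ([1.54, -0.02, -3.64], [-0.002, 0.001, 0.0])
(-70, 0, 68) ([1.96, -0.02, -4.55], [-0.002, 0.001, 0.0])
(-60, 0, 68.5) ([2.34, -0.02, -5.47], [-0.002, 0.001, 0.0])
(-50, 0, 68.5) ([2.76, -0.02, -6.38], [-0.002, 0.001, 0.0])
(-40, 0, 69) ([3.14, -0.02, -7.31], [-0.002, 0.001, 0.0])
```

View pics/s10.png

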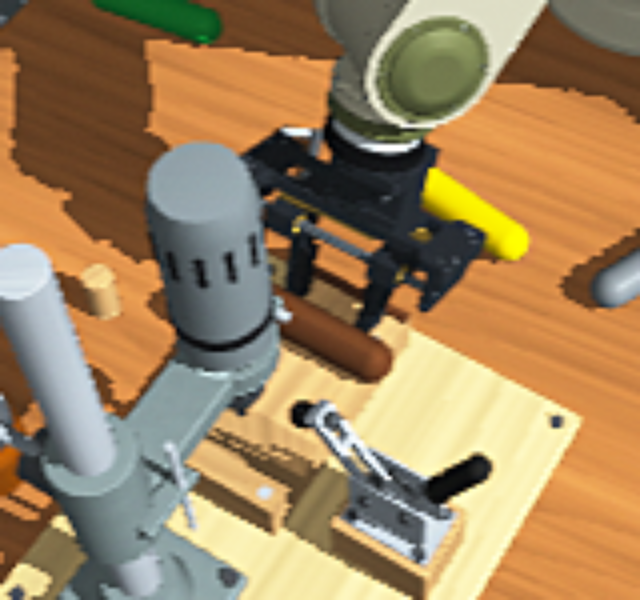

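View pics/t10.png

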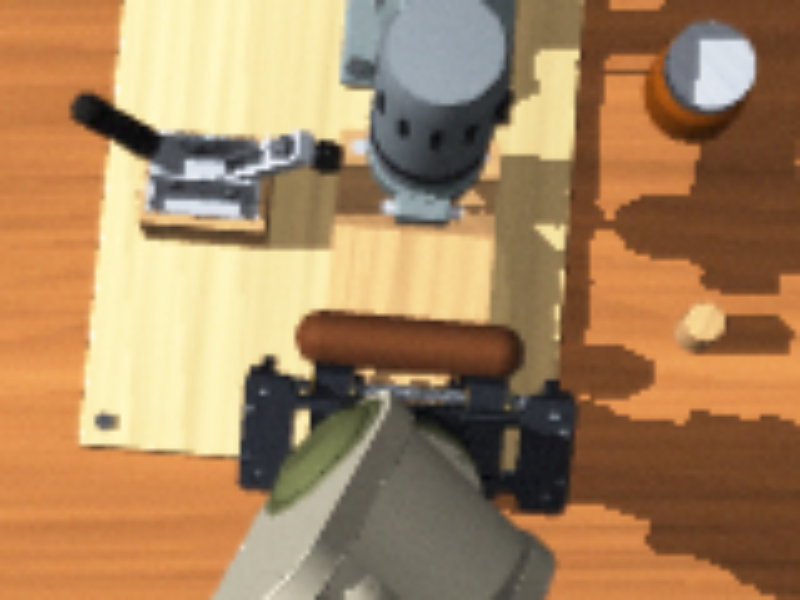

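The blank rolls ahead evenly (top-crop (410,343)). Continue.

```bash
python3 -m jog '[{"xyz":[0.32,0,-0.9],"rotation":[0,0,0],"jaw":5},{"xyz":[0.53,0,-1.35],"rotation":[0,0,0],"jaw":5},{"xyz":[0.74,0,-1.8],"rotation":[0,0,0],"jaw":5},{"xyz":[0.95,0,-2.25],"rotation":[0,0,0],"jaw":5},{"xyz":[1.16,0,-2.7],"rotation":[0,0,0],"jaw":5},{"xyz":[1.35,0,-3.17],"rotation":[0,0,0],"jaw":5},{"xyz":[1.54,0,-3.64],"rotation":[0,0,0],"jaw":5},{"xyz":[1.75,0,-4.1],"rotation":[0,0,0],"jaw":5},{"xyz":[1.96,0,-4.55],"rotation":[0,0,0],"jaw":5},{"xyz":[2.15,0,-5.0],"rotation":[0,0,0],"jaw":5},{"xyz":[2.15,0,-5.0],"rotation":[0,0,0],"jaw":5}]'
python3 -c "
from tgt import *
push2([(-60,0,68),(-55,0,68.5),(-50,0,68.5),(-45,0,69),(-40,0,69)])
f=cams()
cv2.imwrite('pics/s11.png',cv2.resize(f['scene']['color'][130:280,150:310,::-1],None,fx=4,fy=4))
cv2.imwrite('pics/t11.png',cv2.resize(f['top']['color'][120:240,200:360,::-1],None,fx=5,fy=5))
"
```

```text
time: 18.7
eef_pos: [0.5685, -0.088, 0.0683]
tcp_rot: [-179.9, 65.0, -5.2]
ft_force: [0.8, -0.5, -0.9]
grip_width: 0.05
jig tcp [-65.1  -0.2  68.3] [-24.1  28.5 102.2  17.8  26.6  56.9]
(-60, 0, 68) ([0.24, -0.02, -0.45], [-0.001, 0.0, 0.0])
(-55, 0, 68.5) ([0.4, -0.02, -0.92], [-0.001, 0.0, 0.0])
(-50, 0, 68.5) ([0.61, -0.02, -1.38], [-0.001, 0.0, 0.0])
(-45, 0, 69) ([0.78, -0.03, -1.85], [-0.001, 0.0, 0.0])
(-40, 0, 69) ([0.99, -0.03, -2.31], [-0.001, 0.0, 0.0])
```

View pics/s11.png

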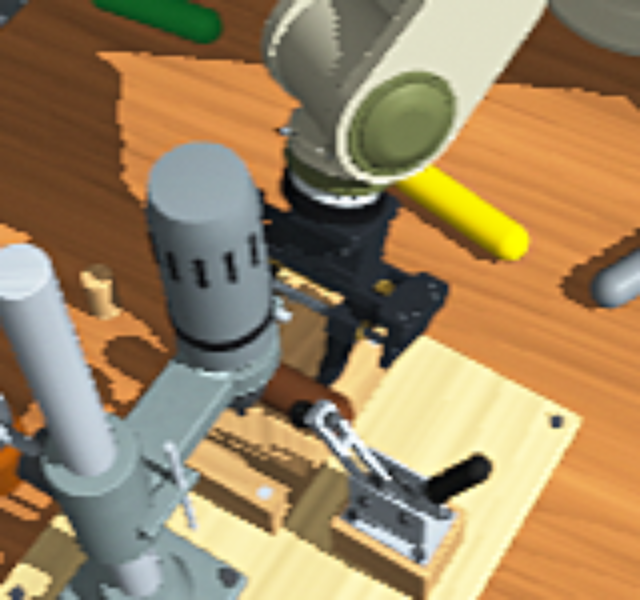

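View pics/t11.png

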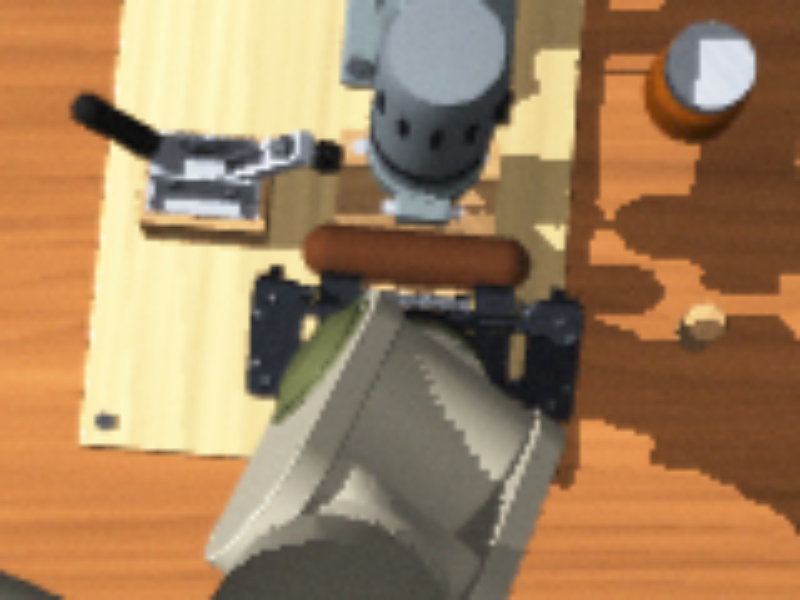

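```bash
python3 -m jog '[{"xyz":[0.24,0,-0.45],"rotation":[0,0,0],"jaw":5},{"xyz":[0.4,0,-0.92],"rotation":[0,0,0],"jaw":5},{"xyz":[0.5,0,-1.15],"rotation":[0,0,0],"jaw":5},{"xyz":[0.61,0,-1.38],"rotation":[0,0,0],"jaw":5},{"xyz":[0.7,0,-1.6],"rotation":[0,0,0],"jaw":5},{"xyz":[0.78,0,-1.85],"rotation":[0,0,0],"jaw":5},{"xyz":[0.88,0,-2.05],"rotation":[0,0,0],"jaw":5},{"xyz":[0.95,0,-2.22],"rotation":[0,0,0],"jaw":5},{"xyz":[0.95,0,-2.22],"rotation":[0,0,0],"jaw":5}]'
python3 -c "
from tgt import *
push2([(-60,0,68),(-38,0,69)])
f=cams()
cv2.imwrite('pics/s12.png',cv2.resize(f['scene']['color'][130:280,150:310,::-1],None,fx=4,fy=4))
cv2.imwrite('pics/t12.png',cv2.resize(f['top']['color'][120:240,200:360,::-1],None,fx=5,fy=5))
"
```

```text
time: 19.92
eef_pos: [0.5923, -0.0902, 0.069]
tcp_rot: [-179.9, 65.0, -5.2]
ft_force: [-0.6, 0.4, 0.1]
grip_width: 0.0501
jig tcp [-41.2  -0.2  69. ] [-23.2  30.1  98.4  15.8  28.5  59.7]
(-60, 0, 68) ([-0.7, -0.02, 1.75], [-0.002, 0.001, 0.0])
(-38, 0, 69) ([0.13, -0.02, -0.29], [-0.002, 0.001, 0.0])
```

View pics/s12.png

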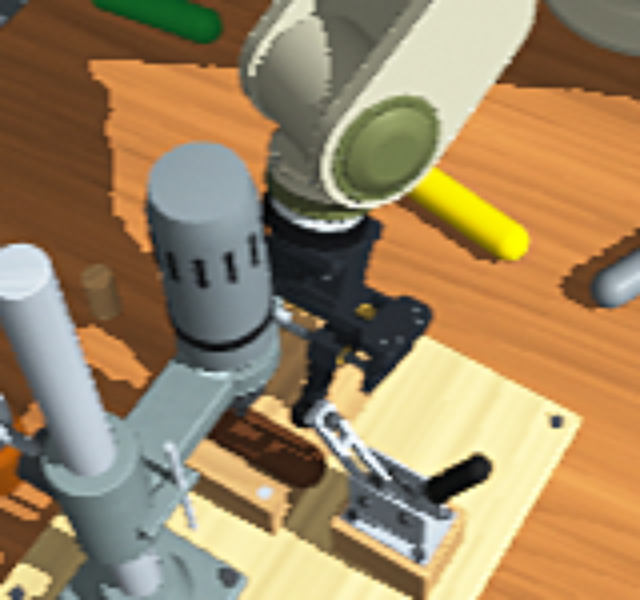

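View pics/t12.png

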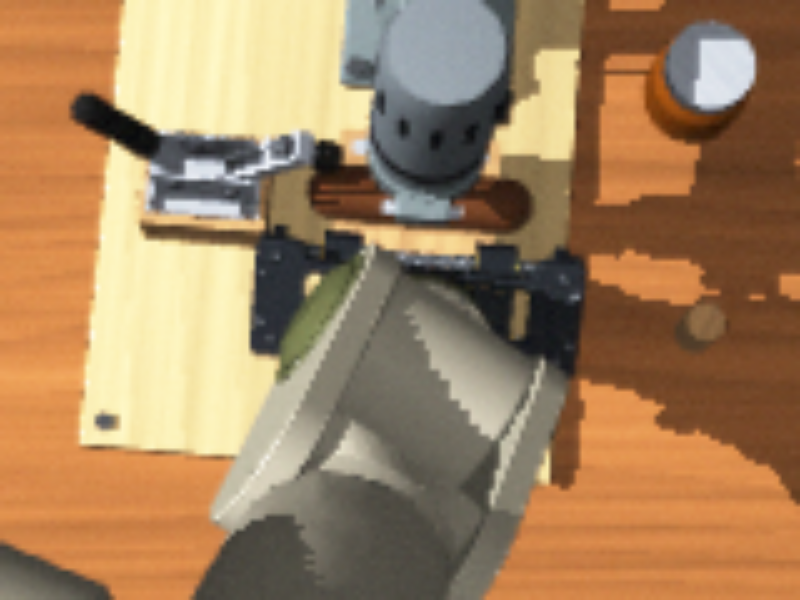

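The blank has rolled into the vee (top-crop ends (312,195) and (530,205)), clear of the fingers. Retreat and measure.

```bash
python3 -m jog '[{"xyz":[-0.6,0,1.2],"rotation":[0,0,0],"jaw":5},{"xyz":[-2,0,4.5],"rotation":[0,0,0],"jaw":5},{"xyz":[-5,0,7],"rotation":[0,0,0],"jaw":5},{"xyz":[-8.5,0,7],"rotation":[0,0,0],"jaw":5},{"xyz":[-11.9,0,6.6],"rotation":[0,0,0],"jaw":5},{"xyz":[-11.9,0,6.6],"rotation":[0,0,0],"jaw":5}]'
python3 -c "
from tgt import *
push2([(-60,0,68)])
f=cams()
cv2.imwrite('pics/s13.png',cv2.resize(f['scene']['color'][180:280,160:290,::-1],None,fx=6,fy=6))
cv2.imwrite('pics/t13.png',cv2.resize(f['top']['color'][120:220,210:340,::-1],None,fx=6,fy=6))
"
```

```text
time: 20.78
eef_pos: [0.4821, -0.0801, 0.1508]
tcp_rot: [179.9, 64.8, -5.4]
ft_force: [0.7, -0.4, -0.6]
grip_width: 0.05
jig tcp [-151.8   -0.3  150.8] [-28.4  13.3 109.2  16.8  35.2  55. ]
(-60, 0, 68) ([11.4, -0.04, -4.78], [-0.001, -0.003, -0.001])
```

View pics/s13.png

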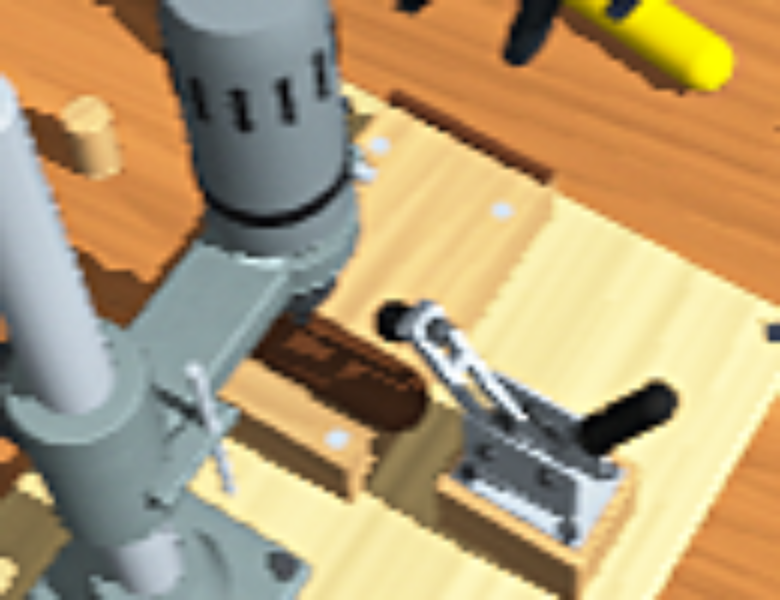

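View pics/t13.png

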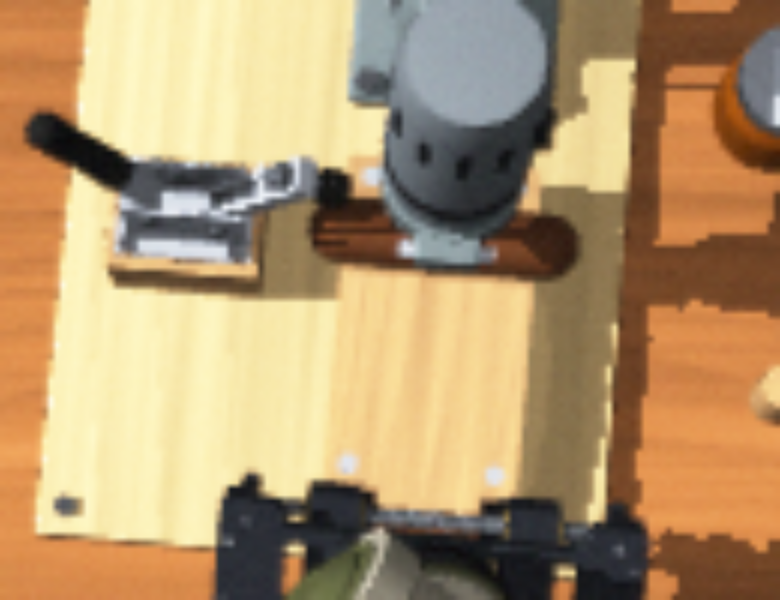

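```bash
python3 -c "
from tgt import *
t=lambda u,v:((u+.5)/6-.5+210,(v+.5)/6-.5+120)
s=lambda u,v:((u+.5)/6-.5+160,(v+.5)/6-.5+180)
for a in((312,225),(578,247),(445,236)): print('blank',w2j(atz('top',*t(*a),.067)).round(1))
print('tip',w2j(tri(t(44,130),s(662,400))).round(1),'grip inner',w2j(tri(t(125,168),s(592,442))).round(1))
# expected
for r in(40,112): print(r,146+r*np.cos(np.radians(72)),115+r*np.sin(np.radians(72)))
az=-5.24
for yy in(az,az+180): 
  R=toolR(yy); print(delta(jig2w((0,140,260),JIG)[0],R))
"
```

```text
blank [ 3.2 66.9 67. ]
blank [  2.5 -70.9  67. ]
blank [ 2.9 -2.1 67. ]
tip [  2.2 191.3 215.8] grip inner [  5.2 160.7 143.6]
40 158.3606797749979 153.04226065180615
112 180.60990336999413 221.5183298250572
([-3.69, -14.04, -18.44], [-1.545, -0.342, -0.341])
([-3.69, -14.04, -18.44], [1.542, -0.341, 0.342])
```

The blank sits seated at y ≈ -2 mm and parallel to within 0.3°; x reads +2.9, matching the +3 bias seen at the lip. The handle is open as described. Next I rotate the tool upright (jaws along jig x), raise it and go left to the handle.

```bash
python3 -c "
from tgt import *
R=toolR(-5.24)
for m in((-150,60,220),(-130,130,300),(0,138,290)): print(m,delta(jig2w(m,JIG)[0],R))
"
```

```text
(-150, 60, 220) ([-6.39, -6.01, -3.17], [-1.545, -0.342, -0.341])
(-130, 130, 300) ([-12.8, -13.02, -8.35], [-1.545, -0.342, -0.341])
(0, 138, 290) ([-6.41, -13.84, -19.71], [-1.545, -0.342, -0.341])
```

```bash
python3 -m jog '[{"xyz":[-3,-2,-1.5],"rotation":[-0.16,-0.035,-0.035],"jaw":4},{"xyz":[-6.4,-4,-3.2],"rotation":[-0.32,-0.07,-0.07],"jaw":3},{"xyz":[-8,-6,-4.4],"rotation":[-0.48,-0.106,-0.106],"jaw":2},{"xyz":[-9.5,-8,-5.6],"rotation":[-0.64,-0.14,-0.14],"jaw":1},{"xyz":[-11,-10,-7],"rotation":[-0.8,-0.177,-0.177],"jaw":0},{"xyz":[-12.8,-12,-8.3],"rotation":[-0.96,-0.212,-0.212],"jaw":0},{"xyz":[-12.8,-13,-8.3],"rotation":[-1.12,-0.248,-0.247],"jaw":0},{"xyz":[-12.8,-13,-8.3],"rotation":[-1.28,-0.283,-0.282],"jaw":0},{"xyz":[-12.8,-13,-8.3],"rotation":[-1.44,-0.318,-0.317],"jaw":0},{"xyz":[-12.8,-13,-8.3],"rotation":[-1.545,-0.342,-0.341],"jaw":0},{"xyz":[-12.8,-13,-8.3],"rotation":[-1.545,-0.342,-0.341],"jaw":0},{"xyz":[-12.8,-13,-8.3],"rotation":[-1.545,-0.342,-0.341],"jaw":0}]'
cat >> tgt.py <<'E'
def han(ms):
    R=toolR(-5.24);s=state();print('jig tcp',w2j(s['eef_pos']).round(1),s['qpos'].round(1))
    for m in ms: print(np.round(m,1),delta(jig2w(m,JIG)[0],R))
def arc(phis,r=85,cl=0,w=9):
    o=[]
    for p in phis:
        a=np.radians(p);o.append((0,146+r*np.cos(a)-(9+cl)*np.sin(a)-w,115+r*np.sin(a)+(9+cl)*np.cos(a)))
    return o
E
python3 -c "
from tgt import *
han([(0,138,290),(0,138,200)])"
```

```text
time: 22.38
eef_pos: [0.5157, 0.0473, 0.2993]
tcp_rot: [-134.9, 89.9, 129.7]
ft_force: [0.1, 0.7, 0.1]
grip_width: 0.0005
jig tcp [-129.9  129.7  299.3] [-7.9 16.4 72.4  0.  91.2 -2.5]
[  0 138 290] ([0.92, 12.99, -0.85], [-0.002, -0.001, 0.001])
[  0 138 200] ([9.92, 13.0, -0.84], [-0.002, -0.001, 0.001])
```

```bash
python3 -m jog '[{"xyz":[0.3,4,-0.3],"rotation":[0,0,0],"jaw":0},{"xyz":[0.6,8.5,-0.5],"rotation":[0,0,0],"jaw":0},{"xyz":[0.9,13,-0.8],"rotation":[0,0,0],"jaw":0},{"xyz":[3,13,-0.8],"rotation":[0,0,0],"jaw":0},{"xyz":[5,13,-0.8],"rotation":[0,0,0],"jaw":0},{"xyz":[5,13,-0.8],"rotation":[0,0,0],"jaw":0}]'
python3 -c "
from tgt import *
han([(0,138,200)])
f=cams()
cv2.imwrite('pics/s14.png',cv2.resize(f['scene']['color'][130:280,170:330,::-1],None,fx=4,fy=4))
cv2.imwrite('pics/t14.png',cv2.resize(f['top']['color'][90:220,190:350,::-1],None,fx=4,fy=4))
"
```

```text
time: 23.12
eef_pos: [0.6454, 0.0433, 0.2486]
tcp_rot: [-101.0, 89.8, 163.7]
ft_force: [0.1, 0.4, 0.4]
grip_width: 0.0003
jig tcp [ -0.4 137.5 248.6] [-6.6 31.7 56.   0.  92.5 -1.3]
[  0 138 200] ([4.86, 0.06, -0.05], [-0.001, -0.001, 0.003])
```

View pics/s14.png

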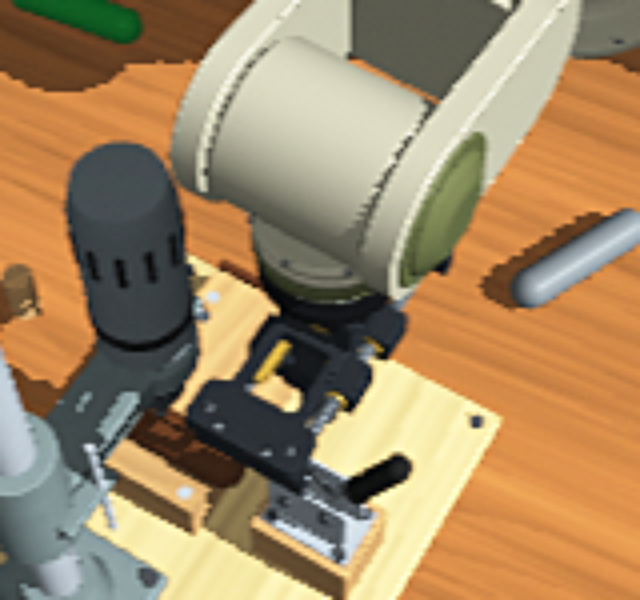

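View pics/t14.png

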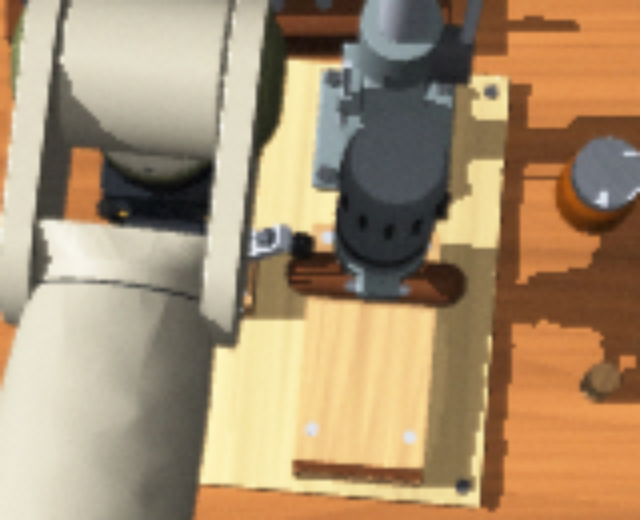

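```bash
python3 -m jog '[{"xyz":[2.5,0,0],"rotation":[0,0,0],"jaw":0},{"xyz":[4.9,0,0],"rotation":[0,0,0],"jaw":0},{"xyz":[4.9,0,0],"rotation":[0,0,0],"jaw":0}]'
python3 -c "
from tgt import *
han(arc([72,66,60,54,48,42,36,30,24,18,12,9,6]))
f=cams()
cv2.imwrite('pics/s15.png',cv2.resize(f['scene']['color'][180:280,190:320,::-1],None,fx=6,fy=6))
"
```

```text
time: 23.6
eef_pos: [0.6456, 0.0433, 0.2009]
tcp_rot: [-101.0, 89.9, 163.7]
ft_force: [-0.5, 0.8, 1.4]
grip_width: 0.0005
jig tcp [ -0.3 137.6 200.9] [-6.6 33.2 61.   0.  85.9 -1.4]
[  0.  154.7 198.6] ([0.23, 0.02, -1.71], [-0.001, -0.0, 0.001])
[  0.  163.4 196.3] ([0.46, 0.02, -2.58], [-0.001, -0.0, 0.001])
[  0.  171.7 193.1] ([0.78, 0.02, -3.41], [-0.001, -0.0, 0.001])
[  0.  179.7 189.1] ([1.18, 0.02, -4.21], [-0.001, -0.0, 0.001])
[  0.  187.2 184.2] ([1.67, 0.03, -4.96], [-0.001, -0.0, 0.001])
[  0.  194.1 178.6] ([2.23, 0.03, -5.66], [-0.001, -0.0, 0.001])
[  0.  200.5 172.2] ([2.87, 0.03, -6.29], [-0.001, -0.0, 0.001])
[  0.  206.1 165.3] ([3.56, 0.03, -6.85], [-0.001, -0.0, 0.001])
[  0.  211.  157.8] ([4.31, 0.03, -7.34], [-0.001, -0.0, 0.001])
[  0.  215.1 149.8] ([5.11, 0.03, -7.75], [-0.001, -0.0, 0.001])
[  0.  218.3 141.5] ([5.94, 0.03, -8.07], [-0.001, -0.0, 0.001])
[  0.  219.5 137.2] ([6.37, 0.03, -8.19], [-0.001, -0.0, 0.001])
[  0.  220.6 132.8] ([6.81, 0.03, -8.3], [-0.001, -0.0, 0.001])
```

View pics/s15.png

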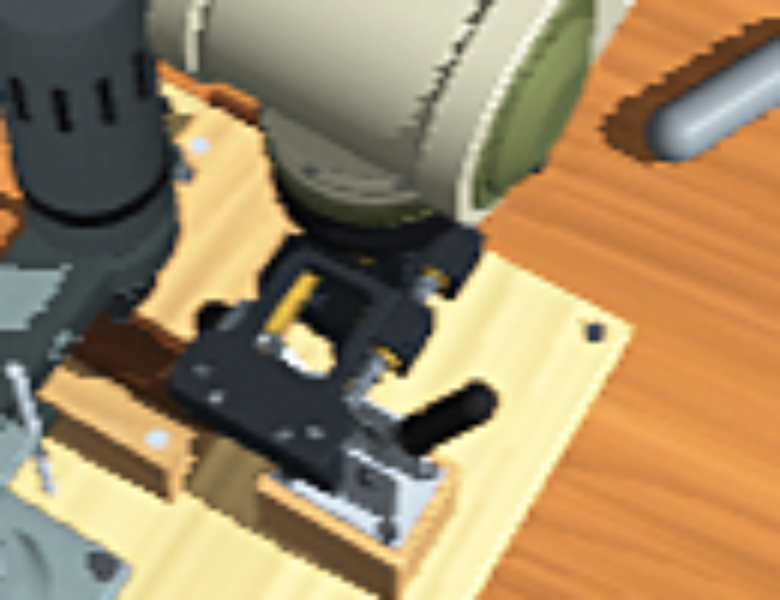

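The fingers stand inboard of the handle grip (crop (450,415)). Now sweep along the arc.

```bash
python3 -m jog '[{"xyz":[0.2,0,-0.9],"rotation":[0,0,0],"jaw":0},{"xyz":[0.23,0,-1.7],"rotation":[0,0,0],"jaw":0},{"xyz":[0.46,0,-2.58],"rotation":[0,0,0],"jaw":0},{"xyz":[0.78,0,-3.4],"rotation":[0,0,0],"jaw":0},{"xyz":[1.18,0,-4.2],"rotation":[0,0,0],"jaw":0},{"xyz":[1.67,0,-4.96],"rotation":[0,0,0],"jaw":0},{"xyz":[2.23,0,-5.66],"rotation":[0,0,0],"jaw":0},{"xyz":[2.23,0,-5.66],"rotation":[0,0,0],"jaw":0}]'
python3 -c "
from tgt import *
han(arc([36,30,24,18,12,9,6,4]))
f=cams()
cv2.imwrite('pics/s16.png',cv2.resize(f['scene']['color'][180:280,190:320,::-1],None,fx=6,fy=6))
"
```

```text
time: 24.7
eef_pos: [0.6509, 0.1003, 0.1782]
tcp_rot: [-95.9, 89.9, 168.8]
ft_force: [0.8, -0.8, 0.1]
grip_width: 0.0004
jig tcp [ -0.2 194.8 178.2] [-1.5 35.3 60.8  0.  83.9  3.7]
[  0.  200.5 172.2] ([0.6, 0.02, -0.57], [0.001, -0.0, 0.001])
[  0.  206.1 165.3] ([1.29, 0.02, -1.14], [0.001, -0.0, 0.001])
[  0.  211.  157.8] ([2.04, 0.02, -1.62], [0.001, -0.0, 0.001])
[  0.  215.1 149.8] ([2.84, 0.02, -2.03], [0.001, -0.0, 0.001])
[  0.  218.3 141.5] ([3.67, 0.02, -2.35], [0.001, -0.0, 0.001])
[  0.  219.5 137.2] ([4.1, 0.03, -2.48], [0.001, -0.0, 0.001])
[  0.  220.6 132.8] ([4.54, 0.03, -2.58], [0.001, -0.0, 0.001])
[  0.  221.2 129.9] ([4.83, 0.03, -2.64], [0.001, -0.0, 0.001])
```

View pics/s16.png

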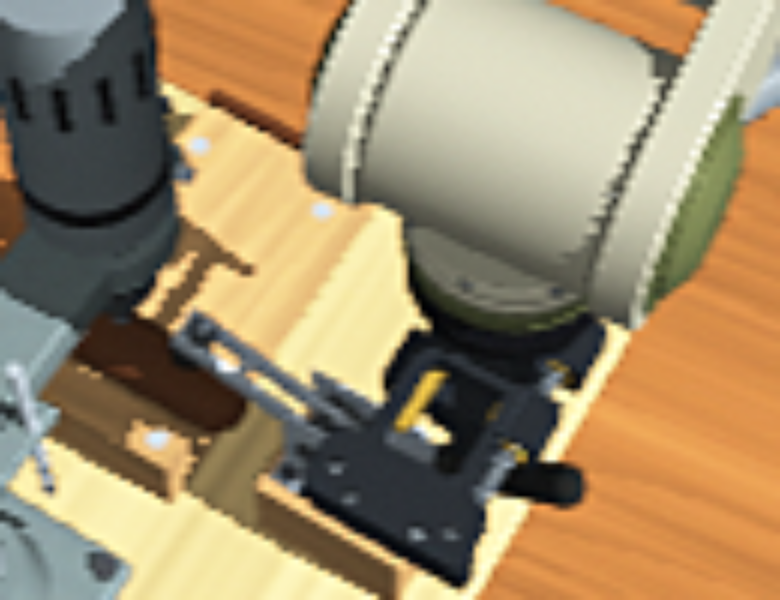

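The handle is swinging (its end now at crop (560,485)) and the arm is coming down over the blank. Finish the swing.

```bash
python3 -m jog '[{"xyz":[0.6,0,-0.57],"rotation":[0,0,0],"jaw":0},{"xyz":[1.29,0,-1.14],"rotation":[0,0,0],"jaw":0},{"xyz":[2.04,0,-1.62],"rotation":[0,0,0],"jaw":0},{"xyz":[2.84,0,-2.03],"rotation":[0,0,0],"jaw":0},{"xyz":[3.67,0,-2.35],"rotation":[0,0,0],"jaw":0},{"xyz":[4.1,0,-2.48],"rotation":[0,0,0],"jaw":0},{"xyz":[4.4,0,-2.58],"rotation":[0,0,0],"jaw":0},{"xyz":[4.4,0,-2.58],"rotation":[0,0,0],"jaw":0}]'
python3 -c "
from tgt import *
han(arc([6,4,2]))
"
```

```text
time: 25.8
eef_pos: [0.6534, 0.1253, 0.1346]
tcp_rot: [-81.2, 90.0, -176.5]
ft_force: [0.6, -0.1, 0.9]
grip_width: 0.0004
jig tcp [ -0.  219.9 134.6] [ 0.7 38.  63.1 -0.  78.9  5.9]
[  0.  220.6 132.8] ([0.18, 0.0, -0.07], [-0.0, 0.0, 0.0])
[  0.  221.2 129.9] ([0.47, 0.0, -0.12], [-0.0, 0.0, 0.0])
[  0.  221.6 127. ] ([0.77, 0.0, -0.17], [-0.0, 0.0, 0.0])
```

```bash
python3 -m jog '[{"xyz":[0.1,0,0],"rotation":[0,0,0],"jaw":0},{"xyz":[0.2,0,0],"rotation":[0,0,0],"jaw":0},{"xyz":[0.2,0,0],"rotation":[0,0,0],"jaw":0}]'; python3 -m jog '[{"xyz":[0.1,0,0],"rotation":[0,0,0],"jaw":0},{"xyz":[0.2,0,0],"rotation":[0,0,0],"jaw":0},{"xyz":[0.2,0,0],"rotation":[0,0,0],"jaw":0}]'
python3 -c "
from tgt import *
han(arc([6,4,2]))
f=cams()
cv2.imwrite('pics/s17.png',cv2.resize(f['scene']['color'][180:280,190:320,::-1],None,fx=6,fy=6))
"
```

```text
time: 26.18
eef_pos: [0.6535, 0.1253, 0.133]
tcp_rot: [114.1, 90.0, 18.9]
ft_force: [0.6, -0.3, -0.4]
grip_width: 0.0005
time: 26.55
eef_pos: [0.6537, 0.1254, 0.1317]
tcp_rot: [99.3, 89.9, 4.0]
ft_force: [-2.2, -0.3, 4.2]
grip_width: 0.0005
jig tcp [  0.3 220.1 131.7] [ 0.7 38.1 63.4  0.  78.4  5.9]
[  0.  220.6 132.8] ([-0.11, -0.03, -0.05], [-0.0, -0.0, -0.001])
[  0.  221.2 129.9] ([0.18, -0.03, -0.11], [-0.0, -0.0, -0.001])
[  0.  221.6 127. ] ([0.48, -0.03, -0.16], [-0.0, -0.0, -0.001])
```

View pics/s17.png

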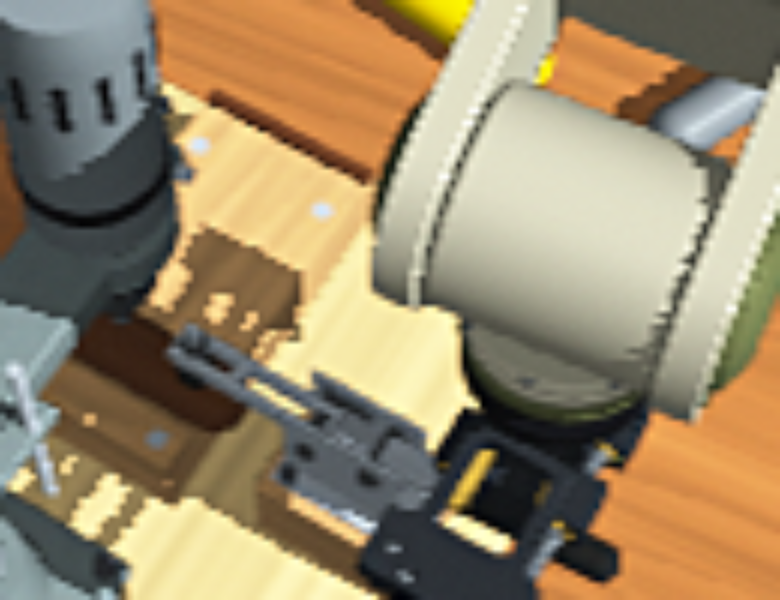

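```bash
python3 -m jog '[{"xyz":[0.1,0,0],"rotation":[0,0,0],"jaw":0},{"xyz":[0.2,0,0],"rotation":[0,0,0],"jaw":0},{"xyz":[0.2,0,0],"rotation":[0,0,0],"jaw":0}]'; python3 -m jog '[{"xyz":[0.1,0,0],"rotation":[0,0,0],"jaw":0},{"xyz":[0.1,0,0],"rotation":[0,0,0],"jaw":0}]'
```

```text
time: 27.02
eef_pos: [0.6538, 0.1255, 0.1313]
tcp_rot: [95.6, 89.8, 0.4]
ft_force: [-5.0, -0.6, 13.9]
grip_width: 0.0003
time: 27.28
eef_pos: [0.6539, 0.1255, 0.1312]
tcp_rot: [95.6, 89.8, 0.4]
ft_force: [-6.7, -1.6, 19.5]
grip_width: 0.0003
```

A hard stop at z ≈ 131 mm with rising force (20 N): the handle is at its end stop. Lift off straight up and look.

```bash
python3 -m jog '[{"xyz":[-1,0,0],"rotation":[0,0,0],"jaw":0},{"xyz":[-4,0,0],"rotation":[0,0,0],"jaw":0},{"xyz":[-9,0,0],"rotation":[0,0,0],"jaw":0},{"xyz":[-14,-3,-2],"rotation":[0,0,0],"jaw":0},{"xyz":[-16,-8,-5],"rotation":[0,0,0],"jaw":0},{"xyz":[-16,-14,-9],"rotation":[0,0,0],"jaw":0},{"xyz":[-16,-20,-12],"rotation":[0,0,0],"jaw":0},{"xyz":[-16,-24,-14],"rotation":[0,0,0],"jaw":0},{"xyz":[-16,-24,-14],"rotation":[0,0,0],"jaw":0}]'
python3 -c "
from tgt import *
han([])
f=cams()
cv2.imwrite('pics/s18.png',cv2.resize(f['scene']['color'][180:280,170:300,::-1],None,fx=6,fy=6))
cv2.imwrite('pics/t18.png',cv2.resize(f['top']['color'][120:220,200:330,::-1],None,fx=6,fy=6))
cv2.imwrite('pics/tf.png',f['top']['color'][:,:,::-1])
"
```

```text
time: 28.4
eef_pos: [0.4244, 0.2884, 0.2886]
tcp_rot: [145.6, 90.0, 50.6]
ft_force: [0.2, 0.1, 0.1]
grip_width: 0.0002
jig tcp [-242.9  361.4  288.6] [21.  16.2 74.5  0.  89.3 26. ]
```

View pics/s18.png

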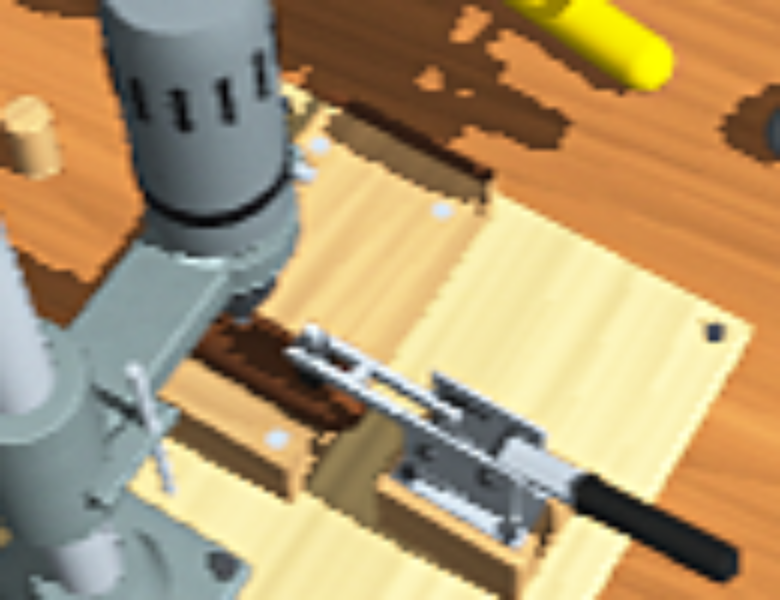

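View pics/t18.png

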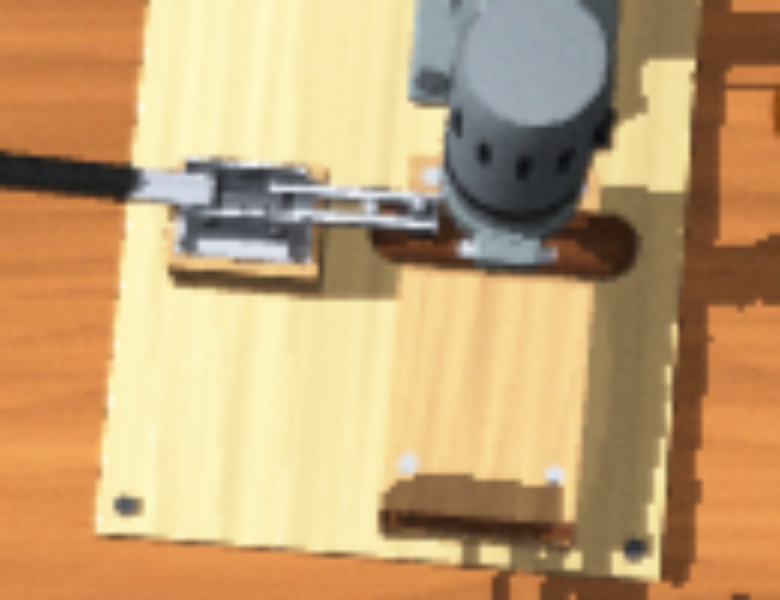

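View pics/tf.png

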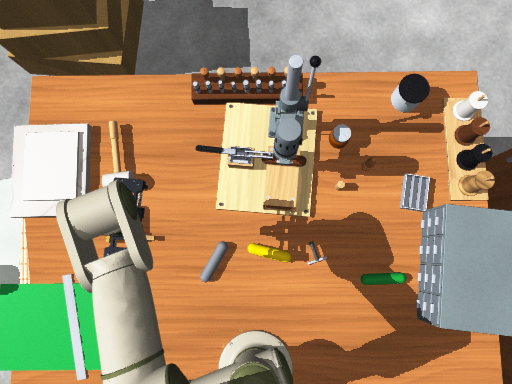

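```bash
python3 -c "
from tgt import *
t=lambda u,v:((u+.5)/6-.5+200,(v+.5)/6-.5+120)
s=lambda u,v:((u+.5)/6-.5+170,(v+.5)/6-.5+180)
print('tip',w2j(tri((197,149),s(732,562))).round(1),'exp',146+115*np.cos(.105),115+115*np.sin(.105))
for a in((371,228),(638,248)): print('blank',w2j(atz('top',*t(*a),.067)).round(1))
"
```

```text
tip [ -0.5 261.1 120. ] exp 260.3666447160772 127.05282441532148
blank [ 1.5 67.3 67. ]
blank [  2. -71.  67.]
```

```bash
python3 -m jog '[{"xyz":[0,0,0],"rotation":[0,0,0],"jaw":0},{"xyz":[0,0,0],"rotation":[0,0,0],"jaw":0},{"xyz":[0,0,0],"rotation":[0,0,0],"jaw":0}]'; python3 -c "
from station import *
print(job_done())"
```

```text
time: 28.88
eef_pos: [0.4278, 0.2864, 0.2877]
tcp_rot: [-50.5, 90.0, -145.8]
ft_force: [0.5, 0.2, -0.5]
grip_width: 0.0003
the job is handed in; nothing more can be done
None
```

The blank is seated in the vee and clamped, and I handed the job in at about 29 s; `job_done()` gave no verdict.

**What I did:** I picked the walnut blank off the bench and laid it on the ledge with the tool leaning 12°. It rolled back and came to rest against the lip. I then pushed it along the ledge with both open fingers side by side, leaning back 25°, until it rolled into the vee. After backing off so it could settle untouched, I swung the clamp handle down to its end stop and moved the arm clear.

**Last checks:**
- **Blank:** its middle is within about 2 mm of the bit along the groove and it lies parallel within about 0.3°. It measured 1.5–3 mm off the seat across the groove. That is close to the 3 mm limit, but the camera showed a similar +3 mm offset when the blank lay against the lip.
- **Clamp:** the handle hit a hard stop (force rose to about 20 N) and stayed down after I let go. The clamp tip lies over the blank in both views; I could not measure its pressing force directly.
- **Handle height:** its end measured about 7 mm lower than expected. It read 6 mm low when the handle was open too, so I put this down to camera bias.
- **Surroundings:** I saw no contact with the drill. In the last picture the other things on the bench looked in place, except the mallet head and the gauge, which the arm partly covered. The arm passed above them with the fingertips about 29 cm up.

**What went wrong:** the first push orientation, leaning 32°, ran the last joint to its range limit. I backed off before touching the blank and turned the tool half a turn.

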